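# Put slide boxes away dry in the desiccator jar

## Task

Put the slide boxes away dry. First unscrew the desiccator jar's cap, without tearing it off its threads, and stand it upright in the middle of the round rubber pad; then lever the specimen case's cover up with the opener's blade in its front slot, until it stands about upright or further back, and leave it so. Put every slide box that is in the case into the jar, with the opener back standing on its mat at the end, and leave the other glassware where it is.

Things in the scene. Friction and masses are not known exactly. Their poses are not given: they have to be found in the camera images.
- cap_grip (a point): centre of the grip bar on the jar's grey screw cap. Cap: ribbed disc 122 mm across, 43 mm tall, 0.22 kg; bar on top 64 mm long (x axis), 18 mm thick (y), 37 mm tall. The point is 19 mm under the bar's top, 18 mm above the cap's flat top, 61 mm above its skirt's lower edge; z is the cap's up axis.
- jar_mouth (a point): centre of the jar's mouth at rim level, 80 mm above the bench: clear glass desiccator jar, 124 mm across at its foot, bolted to the bench. The mouth is 88 mm wide and straight down to the floor, 8 mm above the bench. The cap, screwed on, hides it.
- jar_thread (a point): point on the jar's axis, 60 mm above the bench, amid its thread. Right-hand thread, 12 mm a turn: from above the cap unscrews anticlockwise (+z), rising 12 mm a turn; after 2 full turns from the start (2.1 to be sure) it is free and lifts straight up. It turns easily about the jar's axis, has 2 mm of play, and stays where it is left.
- cap_pad_top (a point): centre of the top of the round black rubber pad (140 mm across, 3 mm high) for the cap; fixed
- case_slot (a point): middle of the slot in the front of the fixed aluminium case (140 mm deep along x, 216 mm wide along y, 58 mm high). Slot: gap between the closed cover's underside (58 mm above the bench) and the front wall's lowered middle (45 mm): 13 mm high, 80 mm wide. The point is at mid-height on the front face; x points into the case. Nothing inside is higher than 30 mm above the bench.
- lid_hinge (a point): point on the cover's hinge axis, in the middle of the case's far upper edge, 58 mm above the bench. The axis lies along this point's y; x points away from the front of the case.
- lid (a joint): angle of the case's cover, a 7 mm aluminium plate: 0 closed, grows as the front edge rises, up to 1.9 rad (leaning back past upright). Stiff hinge (0.16 N m of friction): it stays where it is left. About 2 N under the front edge lifts it.
- lid_tab (a point): underside of the black tab that sticks out 13 mm from the middle of the cover's front edge (60 mm wide, 5 mm thick), 150 mm from the hinge axis; directly above and in front of the slot
- opener_grip (a point): the blade opener: a black handle block 60 mm long (x), 18 mm thick (y), 42 mm tall, that stands upright, with a flat steel blade 24 mm wide and 4 mm thick that sticks out 80 mm from the handle's foot along +x. This point is 24 mm above the foot, in the middle of the handle. Grip the 18 mm thickness. 0.12 kg.
- opener_tip (a point): end of the opener's blade, at mid-thickness, 110 mm ahead of and 22 mm below opener_grip
- tool_mat_mid (a point): centre of the top of the grey mat, 200 mm by 130 mm, 3 mm high, on which the opener lies; fixed. Its x axis is its long side.
- box0_mid (a point): centre of white slide box 0, a plastic block 66 mm long (x), 28 mm wide (y), 22 mm tall (z), 0.04 kg. Up to three lie in the case, each flat in its pocket of black foam, long side front to back, pockets 58 mm apart across the case; case floor 5 mm above the bench, pocket 7 mm deep, so 15 mm of the box stands clear, 25 mm free on either side. Absent boxes have no pose.
- box1_mid (a point): centre of white slide box 1, a plastic block 66 mm long (x), 28 mm wide (y), 22 mm tall (z), 0.04 kg. Up to three lie in the case, each flat in its pocket of black foam, long side front to back, pockets 58 mm apart across the case; case floor 5 mm above the bench, pocket 7 mm deep, so 15 mm of the box stands clear, 25 mm free on either side. Absent boxes have no pose.
- box2_mid (a point): centre of white slide box 2, a plastic block 66 mm long (x), 28 mm wide (y), 22 mm tall (z), 0.04 kg. Up to three lie in the case, each flat in its pocket of black foam, long side front to back, pockets 58 mm apart across the case; case floor 5 mm above the bench, pocket 7 mm deep, so 15 mm of the box stands clear, 25 mm free on either side. Absent boxes have no pose.
- beaker: glass beaker, 68 mm across, 90 mm tall, origin at its foot; bystander
- reagent: amber bottle 60 mm across, 130 mm tall, origin at its foot; bystander
- dish: clear round dish, 94 mm across, 20 mm tall, origin at its foot; bystander

How it is judged:
On the way, in this order (a step that is already met when the one before it is completed fails the run):
1. the cap, unscrewed, stands upright on the rubber pad (horizontal distance between cap_grip and cap_pad_top below 0.035 m and angle between cap_grip's own z axis and vertical below 0.12 rad and height (world z) of cap_grip below 0.075 m and linear speed of cap below 0.03 m/s and contact force between the fingers and cap below 0.2 N), for 0.3 s.
2. the opener's blade lifts the case's cover (at least 0.2 rad, blade pressing on the cover) (value of joint lid above 0.2 rad and contact force between opener and lid above 0.3 N), for 0.05 s.
3. the cover is wide open (at least 1.2 rad) and every slide box is in the jar (value of joint lid above 1.2 rad and horizontal distance between each of box0_mid, box1_mid, box2_mid and jar_mouth below 0.044 m and z of box0_mid in the frame of jar_mouth between -0.076 and -0.004 m and linear speed of each of box0, box1, box2 below 0.03 m/s and z of box1_mid in the frame of jar_mouth between -0.076 and -0.004 m and z of box2_mid in the frame of jar_mouth between -0.076 and -0.004 m), for 0.2 s.
At the end, for the whole second after the job is handed in: Cap upright (7 deg) on the pad, within 35 mm of its centre; cover open at least 1.2 rad (70 deg); every slide box present in the jar, its centre at least 4 mm below the rim; opener standing on its foot on its mat, handle within 85 mm of the mat's middle; all at rest (all of step 3 and horizontal distance between cap_grip and cap_pad_top below 0.035 m and angle between cap_grip's own z axis and vertical below 0.12 rad and height (world z) of cap_grip below 0.075 m and linear speed of each of cap, opener below 0.03 m/s and horizontal distance between opener_grip and tool_mat_mid below 0.085 m and height (world z) of opener_grip below 0.04 m and angle between opener_grip's own z axis and vertical below 0.15 rad); the robot touches nothing.
It fails at once if the other glassware is shoved aside (beaker, bottle or dish moved more than 30 mm) (distance of any of beaker, reagent, dish from where it was at the start of the episode above 0.03 m).
It fails at once if the cap is torn at its threads (more than 130 N between cap and jar) (contact force between cap and jar above 130 N).
Of box0, box1, box2 only 1 to 3 are there at a start; the rules pass over those that are not, and their reading is None.
At some moment in a run one of opener, box0, box1, box2 may be knocked a few centimetres aside while the robot is not near it.
It also fails if it takes over 210 s, if anything falls off the work surface, if the arm or the gripper's body presses on something with over 40 N, if the wrist force passes 120 N, or if a joint passes its speed limit or range.

## Robot

A 6-joint arm with a two-finger parallel gripper is mounted at the origin on the work surface. World frame = base frame: x ahead of the robot, y to its left, z up, the work surface at z = 0. Lengths are in m, angles in rad, forces in N, time in s.
With the tool pointing down it reaches from about 0.4 to 0.825 m from the base axis. Payload 7 kg.
Tool frame: the origin (TCP) lies at the very end of the fingers, on their centre line; the grasp point (between the pads) lies 19 mm behind it; x points along the fingers, y is the direction in which the jaws open and shut, and the axes are right-handed (so a half turn about x gives the same grasp; the last joint's range is limited). The gripper opens to 88 mm and grips with 3 to 60 N. Pads are 19 mm wide; open, the fingers measure 130 mm over their backs; the gripper's body (78 mm by 193 mm) begins 47 mm behind the grasp point.
Start: joints at [1.405, 0.359, 0.012, 0, -1.224, -0.288], TCP at [0.296, 0.607, 0.198] pointing down, gripper open.
Joint ranges: [-3.07, 3.07], [-1.43, 2.12], [-1.02, 1.25], [-3.03, 1.67], [-3.05, -0], [-3.03, 3.03]. Speed limits (rad/s): [2.39, 2.39, 3.01, 3.14, 3.14, 3.14].

## Interface

Orientations are given as [roll, pitch, yaw] about the fixed x, y, z axes, in that order (R = Rz(yaw) Ry(pitch) Rx(roll)).
In Python, from station import arm gives the robot as it stands.
- The arm moves only by the shell command python3 -m inch 'ROWS' [OPENING] [FORCE]. ROWS is text: rows parted by semicolons, each of 6 numbers parted by spaces: the shift along the world's x, y, z in units of 30 mm (1.0 is 30 mm), then the turn, a rotation vector about the world's x, y, z in units of 5 degrees (1.0 is 5 degrees). In form: dx dy dz wx wy wz; .... A call has 1 to 12 rows; each row shifts and turns the commanded pose from where the row before left it; what a row does not reach is not made up. A row lasts 1/8 s, in which the tool goes at most 62.5 mm and 10.7 degrees, less where a joint would pass 70% of its speed; a pose out of reach is approached as far as the arm can. A call is refused whole if a number of a shift passes 1 or a number of a turn 1, either way. A call with a gripper value outside its range is refused whole. OPENING is the opening, from 0 (shut) to 1 (fully open), set as the call begins (- or left out, the last holds). The fingers move at their own pace and stop on an object; FORCE is the grip in N (left out, the last holds). Time passes only in rows, so rows that do not move let the fingers close. It gives the time, the measured TCP pose, the force and the opening at its end, in the units of the state.
- arm.get_state(): the state, without advancing time (a new reading comes with each control period).
- arm.grab_frame(name): name is "scene" or "top"; returns a dict with "frame" (384x512x3 uint8, red, green, blue), "range_z" (384x512 float32, m along the optical axis (not along the pixel's ray), 0 where there is no reading), "mtx" (3x3 intrinsics, pixels), "pose" (4x4, takes a point from camera to world coordinates). Camera axes: x right, y up, looking along -z (the intrinsics and any distortion apply to the point x, -y, -z); pixel columns grow to the right and rows downward; lengths in m; the calibration is good to about 2 mm. A picture is of the moment at which its call begins.
- arm.job_done(): hands the job in, once; it reports no verdict.
Trained networks look in a picture, given as the dict that the camera call returned (one of the last four; its "shot" number tells which), for a name from the list of things; names that differ only in an ending like _2 or _b are one class to them, and where a whole thing is asked for, a point or a joint stands for the part that bears it (a point fixed in the world has none). Each returns a list of dicts, best first, with "confidence" (0 to 1); they miss things now and then, are a little off and sometimes report something else, mostly with a low value. They report only what shows in the picture. A call takes as long as a camera call.
- arm.search_frame(picture, target): "extent" ([centre column, centre row, width, height] as shares, 0 to 1, of the picture: columns of its width, rows of its height, round what is visible of it).
- arm.masks_of(picture, target): "mask" (384x512 bool, what is visible of it) and "extent" ([centre column, centre row, width, height] as shares, 0 to 1, of the picture: columns of its width, rows of its height, round what is visible of it).
- arm.place_of(picture, target): "position" ([column, row] as shares, 0 to 1, of the picture: columns of its width, rows of its height: a listed point, or the origin of a listed thing).
The state is a dict: "t": time; "q": joint angles; "qd": joint speeds; "joint_efforts": joint torques, N m; "eef_pos": TCP position; "ee_rot": TCP orientation; "force": force on the tool from outside, world axes, zero at the start; "moment": the same for the moment, N m; "width": finger opening in m.
Only numpy, scipy, OpenCV 4.12 (cv2) and the standard library are available. Lean on these libraries where they do the work, as an engineer would, in place of code of your own. Each camera call takes 0.05 s, during which the arm holds its last target. There are 200 camera calls.

## Working session

There is one attempt and no reset: what is moved stays moved. The work goes in short steps, Python scripts to look and compute and a shell command to move; the robot and the scene stay as the last step left them, time stands still between calls to the robot, and variables do not carry over. Pictures are saved under pics/ and viewed, about 12 in all and at most 16, crops included, and the job is handed in when it is done.

```bash
ls; mkdir -p pics; cat > h.py <<'E'
import numpy as np, cv2
from station import arm
from scipy.spatial.transform import Rotation as R
def world(p,u,v,z=None):
    """pixel -> world; at depth, or on plane z"""
    K=p["mtx"];T=p["pose"]
    d=np.array([(u-K[0,2])/K[0,0],-(v-K[1,2])/K[1,1],-1.0])
    if z is None:
        r=p["range_z"][int(round(v)),int(round(u))]
        return T[:3,:3]@(d*r)+T[:3,3]
    w=T[:3,:3]@d; return T[:3,3]+w*(z-T[2,3])/w[2]
def cloud(p):
    K=p["mtx"];T=p["pose"];v,u=np.mgrid[:384,:512];r=p["range_z"]
    c=np.stack([(u-K[0,2])/K[0,0]*r,-(v-K[1,2])/K[1,1]*r,-r],-1)
    return c@T[:3,:3].T+T[:3,3]
def save(p,n,box=None,s=1):
    f=p["frame"][...,::-1]
    if box: f=f[box[1]:box[3],box[0]:box[2]]
    cv2.imwrite("pics/"+n,cv2.resize(f,None,fx=s,fy=s,interpolation=cv2.INTER_CUBIC))
def st():
    s=arm.get_state(); print({k:np.round(s[k],3).tolist() for k in("t","q","eef_pos","ee_rot","force","width")})
E
python3 - <<'E'
from h import *
st()
N="cap_grip jar_thread cap_pad_top case_slot lid_hinge lid_tab opener_grip opener_tip tool_mat_mid box0_mid beaker reagent dish".split()
for c in("scene","top"):
    p=arm.grab_frame(c); save(p,c+"0.png",s=1.5); print(c,np.round(p["pose"],3).tolist(),p["mtx"][0,0])
    for n in N:
        for r in arm.place_of(p,n)[:2]:
            u,v=r["position"][0]*512,r["position"][1]*384
            print(n,round(r["confidence"],2),round(u),round(v),np.round(world(p,u,v),3))
E
```

```text
pics
{'t': 0.0, 'q': [1.405, 0.359, 0.011, -0.0, -1.224, -0.288], 'eef_pos': [0.296, 0.606, 0.197], 'ee_rot': [1.659, 1.569, -1.937], 'force': [-0.745, -0.093, 0.189], 'width': 0.088}
scene [[0.603, -0.581, 0.547, 1.353], [0.798, 0.45, -0.401, -0.528], [-0.013, 0.678, 0.735, 1.133], [0.0, 0.0, 0.0, 1.0]] 451.98629432247236
cap_grip 0.57 130 213 [ 0.438 -0.328  0.11 ]
cap_pad_top 0.79 195 266 [ 0.644 -0.245 -0.001]
case_slot 0.86 265 184 [0.553 0.084 0.061]
lid_hinge 0.97 284 210 [0.678 0.063 0.065]
lid_tab 0.59 263 181 [0.537 0.088 0.062]
opener_grip 0.5 304 139 [0.447 0.345 0.042]
opener_tip 0.66 325 157 [0.539 0.37  0.004]
tool_mat_mid 0.95 313 152 [0.495 0.353 0.007]
beaker 0.69 265 268 [ 0.793 -0.101  0.036]
reagent 0.88 365 175 [0.696 0.406 0.018]
dish 0.65 197 199 [ 0.436 -0.11   0.016]
top [[-0.028, 0.998, -0.052, 0.547], [-1.0, -0.028, -0.0, 0.038], [-0.002, 0.052, 0.999, 1.147], [0.0, 0.0, 0.0, 1.0]] 366.13337315786265
cap_grip 0.81 389 244 [ 0.434 -0.328  0.121]
jar_thread 0.2 291 133 [ 0.776 -0.079  0.003]
cap_pad_top 0.97 348 174 [ 0.64  -0.251  0.006]
case_slot 0.78 242 209 [0.541 0.079 0.063]
case_slot 0.33 241 211 [0.536 0.084 0.061]
lid_hinge 0.81 245 162 [0.682 0.066 0.066]
lid_hinge 0.23 152 206 [0.559 0.363 0.007]
lid_tab 0.62 241 210 [0.538 0.084 0.064]
opener_grip 0.74 150 245 [0.438 0.371 0.004]
opener_tip 0.84 153 210 [0.548 0.359 0.008]
tool_mat_mid 0.78 155 229 [0.486 0.352 0.006]
box0_mid 0.25 242 213 [0.531 0.081 0.062]
box0_mid 0.15 130 168 [0.67  0.405 0.079]
beaker 0.86 293 131 [ 0.781 -0.084  0.007]
beaker 0.57 155 228 [0.49  0.353 0.007]
reagent 0.58 130 165 [0.678 0.402 0.084]
dish 0.69 300 245 [ 0.426 -0.092  0.022]
```

View pics/scene0.png

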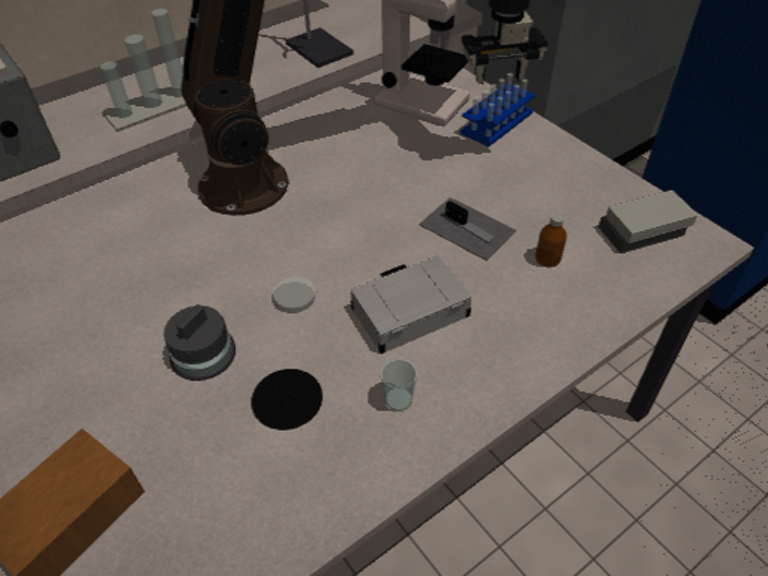

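View pics/top0.png

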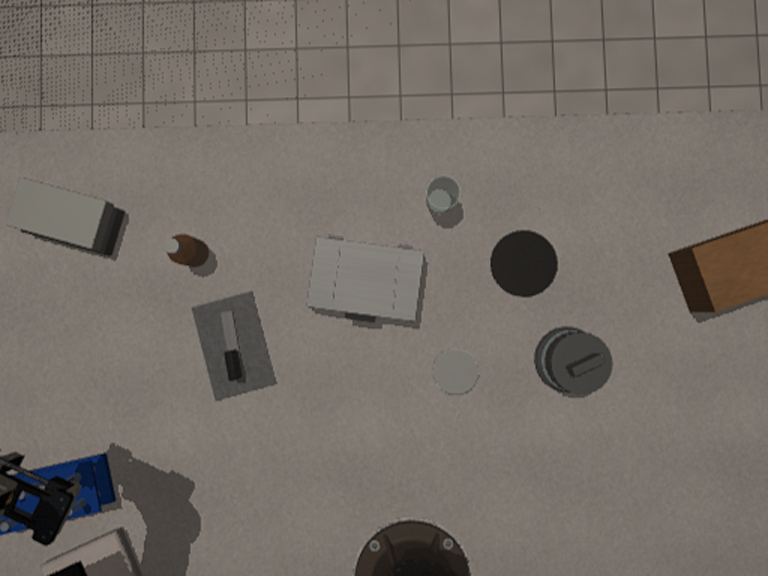

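```bash
python3 - <<'E'
from h import *
ps=[arm.grab_frame(c) for c in("top","scene")]
for p in ps:
    P=cloud(p)
    def rect(n,x0,x1,y0,y1,z0,z1):
        m=(P[...,0]>x0)&(P[...,0]<x1)&(P[...,1]>y0)&(P[...,1]<y1)&(P[...,2]>z0)&(P[...,2]<z1)&(p["range_z"]>0)
        q=P[m]
        if len(q)<8: print(n,len(q));return
        r=cv2.minAreaRect(q[:,:2].astype(np.float32)*1000)
        print(n,len(q),"minrect",np.round(r[0],1),np.round(r[1],1),round(r[2],1),"mean",np.round(q.mean(0),3),"zp",np.round(np.percentile(q[:,2],[10,50,90]),3))
    rect("bar",.33,.53,-.43,-.23,.107,.14)
    rect("captop",.33,.53,-.43,-.23,.075,.1)
    rect("handle",.38,.5,.3,.42,.033,.06)
    rect("case",.5,.72,-.1,.22,.054,.08)
    rect("pad",.55,.73,-.35,-.16,-.003,.012)
    # mask-based
    for n in("opener_grip","cap_grip","lid","reagent","beaker","dish"):
        for r in arm.masks_of(p,n)[:1]:
            q=P[r["mask"]&(p["range_z"]>0)]; print(" mask",n,round(r["confidence"],2),np.round(q.min(0),3),np.round(q.max(0),3))
E
```

```text
bar 176 minrect [ 437.7 -336.7] [19.2 63.5] 21.3 mean [ 0.438 -0.335  0.121] zp [0.116 0.122 0.125]
captop 1170 minrect [ 436.5 -335.4] [116.3 118.4] 86.6 mean [ 0.438 -0.333  0.086] zp [0.083 0.086 0.089]
handle 134 minrect [447.7 348.5] [59.1 19.4] 9.9 mean [0.448 0.347 0.043] zp [0.039 0.044 0.047]
case 3553 minrect [609.6  74.8] [215.9 160.1] 80.7 mean [0.611 0.074 0.065] zp [0.062 0.065 0.068]
pad 3311 minrect [ 640. -255.] [180.  189.9] 0.0 mean [ 0.64  -0.255  0.002] zp [-0.001  0.002  0.005]
 mask opener_grip 0.9 [ 0.421  0.335 -0.   ] [0.556 0.375 0.05 ]
 mask cap_grip 0.8 [ 0.367 -0.416 -0.004] [ 0.496 -0.276  0.129]
 mask lid 0.64 [ 0.527 -0.042 -0.002] [0.699 0.189 0.073]
 mask reagent 0.76 [ 0.65   0.401 -0.003] [0.708 0.493 0.135]
 mask beaker 0.73 [ 0.369 -0.416 -0.   ] [ 0.496 -0.276  0.129]
 mask dish 0.75 [ 0.38  -0.148  0.001] [ 0.467 -0.058  0.026]
bar 185 minrect [ 434.1 -336.8] [25.2 66.6] 25.6 mean [ 0.437 -0.338  0.119] zp [0.11  0.121 0.125]
captop 839 minrect [ 434.8 -337.4] [119.2 118.9] 60.8 mean [ 0.446 -0.34   0.086] zp [0.082 0.086 0.09 ]
handle 79 minrect [444.6 347.3] [57.  21.5] 8.7 mean [0.446 0.346 0.042] zp [0.037 0.043 0.047]
case 2440 minrect [606.   74.3] [220.2 164.4] 79.2 mean [0.612 0.07  0.064] zp [0.061 0.065 0.068]
pad 3154 minrect [ 640.1 -255.1] [189.9 179.7] 90.0 mean [ 0.644 -0.258  0.002] zp [-0.002  0.002  0.005]
 mask opener_grip 0.74 [ 0.414  0.334 -0.002] [0.555 0.381 0.05 ]
 mask cap_grip 0.75 [ 0.289 -0.397 -0.005] [ 0.495 -0.255  0.127]
 mask lid 0.79 [ 0.468 -0.044 -0.005] [0.698 0.235 0.074]
 mask reagent 0.91 [ 0.588  0.398 -0.003] [0.708 0.544 0.135]
 mask beaker 0.84 [ 0.687 -0.116 -0.006] [ 0.807 -0.019  0.096]
 mask dish 0.78 [ 0.369 -0.149 -0.006] [ 0.466 -0.045  0.026]
```

```bash
cat >> h.py <<'E'
def yaw():
    s=arm.get_state(); M=R.from_euler("xyz",s["ee_rot"]).as_matrix(); return np.degrees(np.arctan2(M[1,1],M[0,1])),M[:,0]
def tell(tx=None,ty=None,tz=None):
    s=arm.get_state(); y,a=yaw(); e=np.array(s["eef_pos"])
    print("t",round(s["t"],2),"pos",np.round(e,4),"yaw_y",round(y,1),"axis",np.round(a,3),"q",np.round(s["q"],2),"F",np.round(s["force"],1),"M",np.round(s["moment"],2),"w",round(s["width"],4))
    if tx is not None: print("  d units",np.round((np.array([tx,ty,tz])-e)/.03,2))
E
python3 - <<'E'
from h import *
tell()
for c in("top","scene","top"):
    p=arm.grab_frame(c);P=cloud(p)
    m=(abs(P[...,0]-.436)<.06)&(abs(P[...,1]+.336)<.06)&(P[...,2]>.117)&(P[...,2]<.135)
    q=P[m];mu=q.mean(0);w,V=np.linalg.eigh(np.cov((q-mu)[:,:2].T));v=V[:,1]
    a=(q-mu)[:,:2]@v;b=(q-mu)[:,:2]@V[:,0]
    print(c,len(q),np.round(mu,4),"angle",np.degrees(np.arctan2(v[1],v[0]))%180,a.min(),a.max(),b.min(),b.max())
E
```

```text
t 2.1 pos [0.2959 0.6066 0.1976] yaw_y -116.0 axis [ 0. -0. -1.] q [ 1.41  0.36  0.01  0.   -1.22 -0.29] F [-0.2 -0.   0.1] M [-0.02 -0.01  0.03] w 0.0878
top 155 [ 0.4375 -0.3355  0.1228] angle 112.66057563260125 -0.03250045336014315 0.03133204993517394 -0.008777248733996849 0.010113735747055201
scene 130 [ 0.435  -0.3369  0.1225] angle 112.33259865973876 -0.03189552795044815 0.03282204120581816 -0.010515291968816967 0.012076943154878351
top 153 [ 0.4374 -0.3359  0.1223] angle 112.61851451524215 -0.03139218366600087 0.03154693894570262 -0.008810200761928283 0.009972507915136746
```

```bash

python3 -m inch '.4 -.8 0 0 0 -1;.4 -.8 0 0 0 -1;.4 -.8 0 0 0 -1;.4 -.8 0 0 0 -1;.4 -.8 0 0 0 -1;.4 -.8 0 0 0 -1;.4 -.8 0 0 0 -1;.4 -.8 0 0 0 -1;.4 -.8 0 0 0 -1;.4 -.8 0 0 0 -1;.4 -.8 0 0 0 -1;.4 -.8 0 0 0 -1' 1
python3 -m inch '.1 -.8 0 0 0 -1;.1 -.8 0 0 0 -1;.1 -.8 0 0 0 -1;.1 -.8 0 0 0 -1;.1 -.8 0 0 0 -1;.1 -.8 0 0 0 -1;.1 -.8 0 0 0 -1;.1 -.8 0 0 0 -1;.1 -.8 0 0 0 -1;.1 -.8 0 0 0 -1;.1 -.8 0 0 0 -1;.1 -.8 0 0 0 -1'
python3 -m inch '0 -.8 0 0 0 -1;0 -.8 0 0 0 -1;0 -.8 0 0 0 -1;0 -.8 0 0 0 -1;0 -.8 0 0 0 -1;0 -.8 0 0 0 -1;0 -.8 0 0 0 -1;0 -.8 0 0 0 -1;0 -.8 0 0 0 -1;0 -.8 0 0 0 -1;0 -.8 0 0 0 -1;0 -.8 0 0 0 -1'
python3 -c "from h import *;tell(.4365,-.3362,.095)"
```

```text
t: 3.75
eef_pos: [0.4403, 0.3179, 0.1979]
ee_rot: [-0.659, 1.57, 0.979]
force: [0.6, -0.0, -0.0]
width: 0.0874
t: 5.25
eef_pos: [0.476, 0.0299, 0.1979]
ee_rot: [-0.206, 1.57, 0.385]
force: [-0.9, 0.9, -0.1]
width: 0.0875
t: 6.75
eef_pos: [0.4759, -0.2582, 0.1978]
ee_rot: [0.264, 1.57, -0.193]
force: [0.6, -0.2, 0.0]
width: 0.0873
t 6.75 pos [ 0.4759 -0.2582  0.1978] yaw_y 63.8 axis [ 0. -0. -1.] q [-0.13  0.14 -0.28  0.   -1.15 -1.89] F [ 0.6 -0.2  0. ] M [-0.02 -0.23 -0.03] w 0.0873
  d units [-1.31 -2.6  -3.43]
```

```bash

python3 -m inch '-.16 -.325 0 0 0 -1;-.16 -.325 0 0 0 -1;-.16 -.325 0 0 0 -1;-.16 -.325 0 0 0 -1;-.16 -.325 0 0 0 -1;-.16 -.325 0 0 0 -1;-.16 -.325 0 0 0 -1;-.16 -.325 0 0 0 -1;0 0 0 0 0 -.26;0 0 -.5 0 0 0;0 0 0 0 0 0'
python3 - <<'E'
from h import *
tell(.4365,-.3362,.092)
p=arm.grab_frame("scene");save(p,"a1.png",(60,120,260,290),3)
E
```

```text
t: 8.12
eef_pos: [0.4366, -0.3345, 0.1809]
ee_rot: [-2.464, 1.568, 2.645]
force: [0.6, 0.9, -0.6]
width: 0.0873
t 8.12 pos [ 0.4366 -0.3345  0.1809] yaw_y 22.8 axis [-0.003  0.001 -1.   ] q [-0.3   0.17 -0.29 -0.   -1.12 -2.45] F [ 0.6  0.9 -0.6] M [-0.08 -0.13  0.03] w 0.0873
  d units [-0.   -0.06 -2.96]
```

View pics/a1.png

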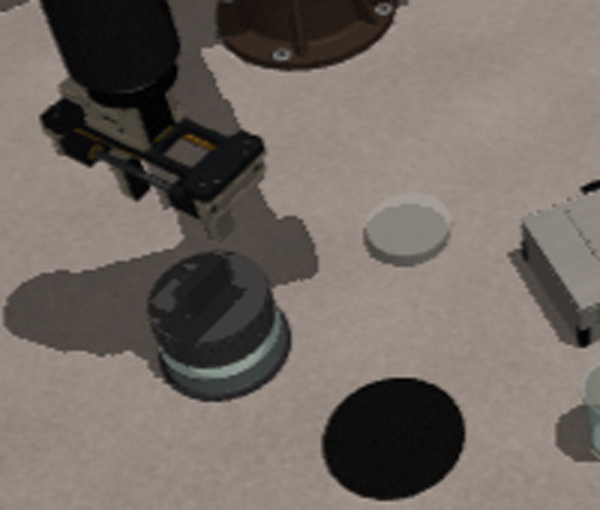

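The gripper is above the cap (cap near 215,310 in the crop), jaws across the bar. Descend and close gently.

```bash

python3 -m inch '0 -.02 -.6 0 0 0;0 -.02 -.6 0 0 0;0 -.02 -.6 0 0 0;0 0 -.6 0 0 0;0 0 -.5 0 0 0;0 0 0 0 0 0;0 0 0 0 0 0'
python3 -m inch '0 0 0 0 0 0;0 0 0 0 0 0;0 0 0 0 0 0;0 0 0 0 0 0;0 0 0 0 0 0;0 0 0 0 0 0;0 0 0 0 0 0' 0 12
python3 -c "from h import *;tell(.4365,-.3362,.092)"
```

```text
t: 9.05
eef_pos: [0.438, -0.3373, 0.0962]
ee_rot: [0.456, 1.57, -0.718]
force: [-1.3, -0.1, -0.1]
width: 0.0875
t: 9.93
eef_pos: [0.4375, -0.3371, 0.0956]
ee_rot: [-1.867, 1.571, -3.041]
force: [-0.3, -0.6, -0.3]
width: 0.0234
t 9.93 pos [ 0.4375 -0.3371  0.0956] yaw_y 22.7 axis [-0. -0. -1.] q [-0.3   0.25 -0.4   0.   -0.92 -2.44] F [-0.3 -0.6 -0.3] M [-0.1  -0.16  0.  ] w 0.0234
  d units [-0.03  0.03 -0.12]
```

```bash

python3 -m inch '0 0 -.1 0 0 0;0 0 0 0 0 0;0 0 0 0 0 0;0 0 0 0 0 0' 0 12
python3 -c "from h import *;tell(.4365,-.3362,.092)"
python3 -m inch '0 0 0.0056 0 0 1;0 0 0.0056 0 0 1;0 0 0.0056 0 0 1;0 0 0.0056 0 0 1;0 0 0 0 0 0' 0 25
python3 -c "from h import *;tell()"
```

```text
t: 10.42
eef_pos: [0.4388, -0.3381, 0.0944]
ee_rot: [0.486, 1.567, -0.688]
force: [-1.8, 0.4, 10.6]
width: 0.0006
t 10.43 pos [ 0.4388 -0.3381  0.0944] yaw_y 22.7 axis [ 0.003 -0.002 -1.   ] q [-0.3   0.25 -0.4   0.   -0.92 -2.44] F [-1.8  0.4 10.6] M [0.01 0.29 0.01] w 0.0006
  d units [-0.08  0.06 -0.08]
t: 11.05
eef_pos: [0.4387, -0.3378, 0.0944]
ee_rot: [0.245, 1.568, -0.579]
force: [-0.9, -0.1, 6.1]
width: 0.0007
t 11.05 pos [ 0.4387 -0.3378  0.0944] yaw_y 42.8 axis [ 0.002 -0.001 -1.   ] q [-0.3   0.25 -0.4   0.   -0.92 -2.09] F [-0.9 -0.1  6.1] M [-0.01 -0.2   0.02] w 0.0007
```

```bash
python3 - <<'E'
from h import *
a=arm.grab_frame("scene");b=arm.grab_frame("top")
save(a,"x.png",(80,160,190,270),3.6);save(b,"y.png",(320,190,430,300),3.6)
cv2.imwrite("pics/a2.png",np.hstack([cv2.imread("pics/x.png"),cv2.imread("pics/y.png")]))
E
```

```text
(no output)
```

View pics/a2.png

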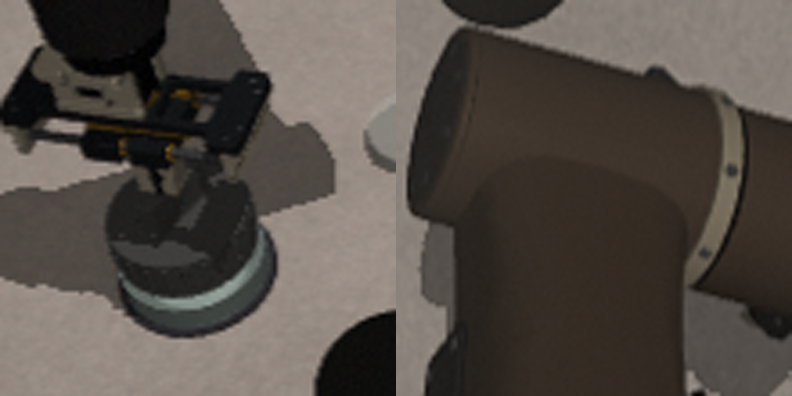

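```bash
cat >> h.py <<'E'
def proj(p,X):
    T=p["pose"];c=T[:3,:3].T@(np.array(X)-T[:3,3]);K=p["mtx"]
    return np.round([K[0,2]+K[0,0]*c[0]/-c[2],K[1,2]-K[1,1]*c[1]/-c[2]],1)
E
python3 - <<'E'
from h import *
p=arm.grab_frame("scene");print(p["mtx"],p.keys())
for X in([.4387,-.338,.0944],[.4365,-.3362,.1045]): print((proj(p,X)-[80,160])*3.6)
P=cloud(p)
for u,v in((165,190),(170,170),(200,200),(200,220),(180,240),(225,205),(240,145)):
    print(u,v,np.round(P[160+round(v/3.6),80+round(u/3.6)],3))
tell()
E
```

```text
[[451.98629432   0.         258.77283577]
 [  0.         451.98629432 188.44145845]
 [  0.           0.           1.        ]] dict_keys(['frame', 'range_z', 'mtx', 'pose', 'shot'])
[174.24 208.44]
[172.44 197.64]
165 190 [ 0.448 -0.342  0.129]
170 170 [ 0.455 -0.335  0.158]
200 200 [ 0.436 -0.315  0.083]
200 220 [ 0.454 -0.324  0.084]
180 240 [ 0.466 -0.348  0.086]
225 205 [ 0.451 -0.302  0.084]
240 145 [ 0.525 -0.294  0.221]
t 11.2 pos [ 0.4387 -0.3378  0.0944] yaw_y 42.7 axis [ 0.002 -0.001 -1.   ] q [-0.3   0.25 -0.4   0.   -0.92 -2.09] F [ 0.6 -0.   7.2] M [-0.03 -0.18  0.  ] w 0.0007
```

```bash

python3 -m inch '0 0 .5 0 0 -1;0 0 .5 0 0 -1;0 0 .5 0 0 -1;0 0 .5 0 0 -1;0 0 0 0 0 0;0 0 0 0 0 0' 1
python3 - <<'E'
from h import *
p=arm.grab_frame("scene");save(p,"a3.png",(80,140,190,250),5);P=cloud(p);tell()
m=(abs(P[...,0]-.438)<.08)&(abs(P[...,1]+.337)<.08)&(P[...,2]>.13)
q=P[m];
for z in np.arange(.13,.24,.01):
    s=q[(q[:,2]>z)&(q[:,2]<z+.01)]
    if len(s): print(round(z,2),len(s),np.round(s.min(0),3),np.round(s.max(0),3))
print((proj(p,arm.get_state()["eef_pos"])-[80,140])*5)
E
```

```text
t: 11.95
eef_pos: [0.4372, -0.3369, 0.1526]
ee_rot: [-2.745, 1.57, 2.365]
force: [-0.3, -0.4, 0.2]
width: 0.0547
t 12.0 pos [ 0.4371 -0.3369  0.1525] yaw_y 22.8 axis [-0.001  0.001 -1.   ] q [-0.3   0.19 -0.33 -0.   -1.05 -2.44] F [-0.   0.1 -1. ] M [-0.13 -0.12  0.01] w 0.0588
0.18 20 [ 0.402 -0.363  0.182] [ 0.478 -0.314  0.19 ]
0.19 25 [ 0.402 -0.365  0.191] [ 0.481 -0.329  0.2  ]
0.2 28 [ 0.397 -0.365  0.2  ] [ 0.476 -0.332  0.209]
0.21 19 [ 0.397 -0.366  0.211] [ 0.476 -0.332  0.219]
0.22 15 [ 0.399 -0.365  0.22 ] [ 0.478 -0.333  0.23 ]
0.23 8 [ 0.404 -0.359  0.231] [ 0.41 -0.35  0.24]
[220. 323.]
```

View pics/a3.png

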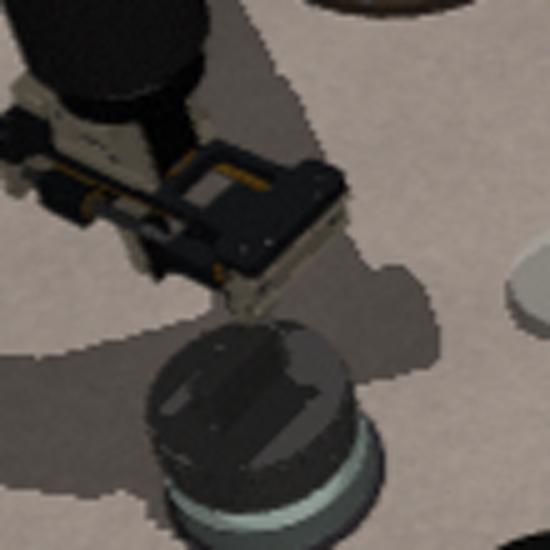

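```bash

python3 -m inch '0 0 0 0 0 0;0 0 0 0 0 0;0 0 0 0 0 0;0 0 -.5 0 0 0;0 0 -.5 0 0 0;0 0 -.5 0 0 0;0 0 -.5 0 0 0;0 0 -.5 0 0 0;0 0 -.3 0 0 0;0 0 0 0 0 0;0 0 0 0 0 0' 1
python3 -c "from h import *;tell()"
python3 -m inch '0 0 0 0 0 0;0 0 0 0 0 0;0 0 0 0 0 0;0 0 0 0 0 0;0 0 0 0 0 0;0 0 0 0 0 0;0 0 0 0 0 0;0 0 0 0 0 0;0 0 0 0 0 0;0 0 0 0 0 0' 0 12
python3 -c "from h import *;tell()"
```

```text
t: 13.38
eef_pos: [0.4379, -0.3373, 0.0698]
ee_rot: [0.633, 1.57, -0.542]
force: [0.3, -1.0, 0.1]
width: 0.0876
t 13.38 pos [ 0.4379 -0.3373  0.0698] yaw_y 22.7 axis [ 0.001 -0.    -1.   ] q [-0.3   0.28 -0.43  0.   -0.86 -2.44] F [ 0.3 -1.   0.1] M [-0.02 -0.21 -0.04] w 0.0876
t: 14.62
eef_pos: [0.4372, -0.3372, 0.0693]
ee_rot: [-2.098, 1.57, 3.01]
force: [-1.4, -0.5, 0.8]
width: 0.0182
t 14.62 pos [ 0.4372 -0.3372  0.0693] yaw_y 22.7 axis [-0.  0. -1.] q [-0.3   0.28 -0.43  0.   -0.86 -2.44] F [-1.4 -0.5  0.8] M [-0.34  0.51 -0.04] w 0.0182
```

```bash

python3 -m inch '0 0 0 0 0 0;0 0 .0056 0 0 .5;0 0 .0056 0 0 1;0 0 .0056 0 0 1;0 0 .0056 0 0 1;0 0 .0056 0 0 1;0 0 0 0 0 0' 0 20
python3 -c "from h import *;tell()"
python3 -m inch '0 0 .0056 0 0 1;0 0 .0056 0 0 1;0 0 .0056 0 0 1;0 0 .0056 0 0 1;0 0 .0056 0 0 1;0 0 .0056 0 0 1;0 0 .0056 0 0 1;0 0 .0056 0 0 1;0 0 0 0 0 0'
python3 -c "from h import *;tell()"
```

```text
t: 15.5
eef_pos: [0.4375, -0.3369, 0.0698]
ee_rot: [2.621, 1.57, 1.838]
force: [-0.2, 1.4, -3.1]
width: 0.0175
t 15.5 pos [ 0.4375 -0.3369  0.0698] yaw_y 45.2 axis [-0.  0. -1.] q [-0.3   0.28 -0.43 -0.   -0.87 -2.05] F [-0.2  1.4 -3.1] M [-0.05 -0.16 -0.05] w 0.0175
t: 16.62
eef_pos: [0.4374, -0.337, 0.0713]
ee_rot: [2.324, 1.57, 2.238]
force: [-0.3, 0.0, -3.2]
width: 0.0176
t 16.62 pos [ 0.4374 -0.337   0.0713] yaw_y 85.1 axis [-0.  0. -1.] q [-0.3   0.28 -0.43 -0.   -0.87 -1.35] F [-0.3  0.  -3.2] M [ 0.01 -0.12 -0.01] w 0.0176
```

```bash

python3 -m inch '0 0 .0056 0 0 1;0 0 .0056 0 0 1;0 0 .0056 0 0 1;0 0 .0056 0 0 1;0 0 .0056 0 0 1;0 0 .0056 0 0 1;0 0 .0056 0 0 1;0 0 .0056 0 0 1;0 0 .0056 0 0 1;0 0 .0056 0 0 1;0 0 .0056 0 0 1;0 0 .0056 0 0 1'
python3 -m inch '0 0 .0056 0 0 1;0 0 .0056 0 0 1;0 0 .0056 0 0 1;0 0 .0056 0 0 1;0 0 .0056 0 0 1;0 0 .0056 0 0 1;0 0 .0056 0 0 1;0 0 .0056 0 0 1;0 0 .0056 0 0 1;0 0 .0056 0 0 1;0 0 .0056 0 0 1;0 0 .0056 0 0 1'
python3 - <<'E'
from h import *
tell()
p=arm.grab_frame("scene");save(p,"a4.png",(80,140,190,250),5)
E
```

```text
t: 18.12
eef_pos: [0.4372, -0.3354, 0.0728]
ee_rot: [0.849, 1.568, 1.811]
force: [1.2, 8.6, -1.2]
width: 0.018
t: 19.62
eef_pos: [0.4359, -0.3352, 0.0745]
ee_rot: [0.269, 1.567, 2.277]
force: [-1.8, 7.0, -1.3]
width: 0.018
t 19.62 pos [ 0.4359 -0.3352  0.0745] yaw_y -154.9 axis [-0.003  0.003 -1.   ] q [-0.3   0.27 -0.42 -0.   -0.88  0.74] F [-1.8  7.  -1.3] M [ 2.93  0.8  -0.41] w 0.018
```

View pics/a4.png

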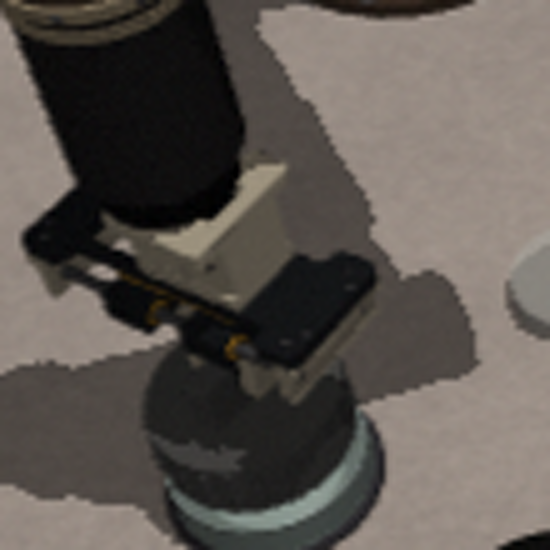

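```bash

python3 -m inch '-.02 .05 .0056 0 0 1;-.02 .02 .0056 0 0 1;0 0 .0056 0 0 1;0 0 .0056 0 0 1;0 0 .0056 0 0 1;0 0 .0056 0 0 1;0 0 .0056 0 0 1;0 0 .0056 0 0 1;0 0 .0056 0 0 1;0 0 .0056 0 0 1;0 0 .0056 0 0 1;0 0 .0056 0 0 1'
python3 -m inch '0 0 .0056 0 0 1;0 0 .0056 0 0 1;0 0 .0056 0 0 1;0 0 .0056 0 0 1;0 0 .0056 0 0 1;0 0 .0056 0 0 1;0 0 .0056 0 0 1;0 0 .0056 0 0 1;0 0 .0056 0 0 1;0 0 .0056 0 0 1;0 0 .0056 0 0 1;0 0 .0056 0 0 1'
python3 -m inch '0 0 0 0 0 .4;0 0 0 0 0 0'
python3 - <<'E'
from h import *
tell()
E
```

```text
t: 21.18
eef_pos: [0.4354, -0.3346, 0.077]
ee_rot: [-0.404, 1.569, 2.653]
force: [-1.6, 1.3, -2.3]
width: 0.0175
t: 22.68
eef_pos: [0.4353, -0.3347, 0.0791]
ee_rot: [-1.408, 1.569, 2.696]
force: [-2.1, 0.1, -3.2]
width: 0.0178
t: 22.92
eef_pos: [0.4358, -0.335, 0.0793]
ee_rot: [-1.173, 1.57, 2.965]
force: [-3.2, -1.6, -4.5]
width: 0.0183
t 22.93 pos [ 0.4358 -0.335   0.0793] yaw_y -32.9 axis [-0.001  0.    -1.   ] q [-0.3   0.26 -0.42  0.   -0.89  2.87] F [-3.2 -1.6 -4.5] M [-0.64  0.87  0.08] w 0.0183
```

```bash

python3 -m inch '0 0 0 0 0 0;0 0 0 0 0 0;0 0 0 0 0 0;0 0 0 0 0 0;0 0 0 0 0 0;0 0 0 0 0 0;0 0 0 0 0 0;0 0 0 0 0 0;0 0 -.1 0 0 0' 1
python3 -m inch '0 0 0 0 0 -1;0 0 0 0 0 -1;0 0 0 0 0 -1;0 0 0 0 0 -1;0 0 0 0 0 -1;0 0 0 0 0 -1;0 0 0 0 0 -1;0 0 0 0 0 -1;0 0 0 0 0 -1;0 0 0 0 0 -1;0 0 0 0 0 -1;0 0 0 0 0 -1'
python3 -m inch '0 0 0 0 0 -1;0 0 0 0 0 -1;0 0 0 0 0 -1;0 0 0 0 0 -1;0 0 0 0 0 -1;0 0 0 0 0 -1;0 0 0 0 0 -1;0 0 0 0 0 -1;0 0 0 0 0 -1;0 0 0 0 0 -1;0 0 0 0 0 -1;0 0 0 0 0 -1'
python3 -m inch '0 0 0 0 0 -1;0 0 0 0 0 -1;0 0 0 0 0 -1;0 0 0 0 0 -1;0 0 0 0 0 -1;0 0 0 0 0 -1;0 0 0 0 0 -1;0 0 0 0 0 -1;0 0 0 0 0 -1;0 0 0 0 0 -1;0 0 0 0 0 -1;0 0 0 0 0 -1'
python3 -m inch '0 0 0 0 0 0;0 0 0 0 0 0;0 0 0 0 0 0;0 0 0 0 0 0;0 0 0 0 0 0;0 0 0 0 0 0;0 0 0 0 0 0;0 0 0 0 0 0;0 0 0 0 0 0;0 0 0 0 0 0' 0 20
python3 -c "from h import *;tell()"
```

```text
t: 24.05
eef_pos: [0.4365, -0.3351, 0.0767]
ee_rot: [1.733, 1.57, -0.41]
force: [0.4, 0.7, 0.6]
width: 0.0875
t: 25.55
eef_pos: [0.4362, -0.335, 0.0763]
ee_rot: [-0.439, 1.571, 2.65]
force: [0.6, 0.0, -0.0]
width: 0.0875
t: 27.05
eef_pos: [0.4362, -0.335, 0.0764]
ee_rot: [0.488, 1.571, 2.531]
force: [-0.0, -0.1, 0.2]
width: 0.0877
t: 28.55
eef_pos: [0.4362, -0.335, 0.0763]
ee_rot: [1.66, 1.571, 2.655]
force: [0.2, -0.4, 0.5]
width: 0.0877
t: 29.8
eef_pos: [0.4362, -0.3351, 0.0767]
ee_rot: [2.318, 1.571, -2.967]
force: [-0.8, 0.3, 1.5]
width: 0.0178
t 29.8 pos [ 0.4362 -0.3351  0.0767] yaw_y 147.2 axis [-0. -0. -1.] q [-0.3   0.27 -0.42  0.   -0.88 -0.27] F [-0.8  0.3  1.5] M [ 0.13  0.4  -0.11] w 0.0178
```

Good regrip. Next 180° stroke.

```bash

python3 -m inch '0 0 .0056 0 0 1;0 0 .0056 0 0 1;0 0 .0056 0 0 1;0 0 .0056 0 0 1;0 0 .0056 0 0 1;0 0 .0056 0 0 1;0 0 .0056 0 0 1;0 0 .0056 0 0 1;0 0 .0056 0 0 1;0 0 .0056 0 0 1;0 0 .0056 0 0 1;0 0 .0056 0 0 1'
python3 -m inch '0 0 .0056 0 0 1;0 0 .0056 0 0 1;0 0 .0056 0 0 1;0 0 .0056 0 0 1;0 0 .0056 0 0 1;0 0 .0056 0 0 1;0 0 .0056 0 0 1;0 0 .0056 0 0 1;0 0 .0056 0 0 1;0 0 .0056 0 0 1;0 0 .0056 0 0 1;0 0 .0056 0 0 1'
python3 -m inch '0 0 .0056 0 0 1;0 0 .0056 0 0 1;0 0 .0056 0 0 1;0 0 .0056 0 0 1;0 0 .0056 0 0 1;0 0 .0056 0 0 1;0 0 .0056 0 0 1;0 0 .0056 0 0 1;0 0 .0056 0 0 1;0 0 .0056 0 0 1;0 0 .0056 0 0 1;0 0 .0056 0 0 1'
python3 -c "from h import *;tell()"
```

```text
t: 31.3
eef_pos: [0.4358, -0.3345, 0.0786]
ee_rot: [0.232, 1.57, 2.279]
force: [-0.9, 4.1, 4.2]
width: 0.0177
t: 32.8
eef_pos: [0.4358, -0.3347, 0.0807]
ee_rot: [-0.649, 1.57, 2.446]
force: [-2.6, 2.6, 3.1]
width: 0.0178
t: 34.3
eef_pos: [0.4353, -0.3349, 0.0826]
ee_rot: [-1.272, 1.569, 2.87]
force: [-3.2, 0.3, 3.1]
width: 0.0184
t 34.3 pos [ 0.4353 -0.3349  0.0826] yaw_y -32.7 axis [-0.002  0.    -1.   ] q [-0.3   0.26 -0.42  0.   -0.89  2.87] F [-3.2  0.3  3.1] M [-0.03  1.09 -0.28] w 0.0184
```

Total 484°. Two more rewinds: 180° then about 100°.

```bash

python3 -m inch '0 0 0 0 0 0;0 0 0 0 0 0;0 0 0 0 0 0;0 0 0 0 0 0;0 0 0 0 0 0;0 0 0 0 0 0;0 0 0 0 0 0;0 0 0 0 0 0;0 .01 -.1 0 0 0' 1
python3 -m inch '0 0 0 0 0 -1;0 0 0 0 0 -1;0 0 0 0 0 -1;0 0 0 0 0 -1;0 0 0 0 0 -1;0 0 0 0 0 -1;0 0 0 0 0 -1;0 0 0 0 0 -1;0 0 0 0 0 -1;0 0 0 0 0 -1;0 0 0 0 0 -1;0 0 0 0 0 -1'
python3 -m inch '0 0 0 0 0 -1;0 0 0 0 0 -1;0 0 0 0 0 -1;0 0 0 0 0 -1;0 0 0 0 0 -1;0 0 0 0 0 -1;0 0 0 0 0 -1;0 0 0 0 0 -1;0 0 0 0 0 -1;0 0 0 0 0 -1;0 0 0 0 0 -1;0 0 0 0 0 -1'
python3 -m inch '0 0 0 0 0 -1;0 0 0 0 0 -1;0 0 0 0 0 -1;0 0 0 0 0 -1;0 0 0 0 0 -1;0 0 0 0 0 -1;0 0 0 0 0 -1;0 0 0 0 0 -1;0 0 0 0 0 -1;0 0 0 0 0 -1;0 0 0 0 0 -1;0 0 0 0 0 -1'
python3 -m inch '0 0 0 0 0 0;0 0 0 0 0 0;0 0 0 0 0 0;0 0 0 0 0 0;0 0 0 0 0 0;0 0 0 0 0 0;0 0 0 0 0 0;0 0 0 0 0 0;0 0 0 0 0 0;0 0 0 0 0 0' 0 20
python3 -c "from h import *;tell()"
python3 -m inch '0 0 .0056 0 0 1;0 0 .0056 0 0 1;0 0 .0056 0 0 1;0 0 .0056 0 0 1;0 0 .0056 0 0 1;0 0 .0056 0 0 1;0 0 .0056 0 0 1;0 0 .0056 0 0 1;0 0 .0056 0 0 1;0 0 .0056 0 0 1;0 0 .0056 0 0 1;0 0 .0056 0 0 1'
python3 -m inch '0 0 .0056 0 0 1;0 0 .0056 0 0 1;0 0 .0056 0 0 1;0 0 .0056 0 0 1;0 0 .0056 0 0 1;0 0 .0056 0 0 1;0 0 .0056 0 0 1;0 0 .0056 0 0 1;0 0 .0056 0 0 1;0 0 .0056 0 0 1;0 0 .0056 0 0 1;0 0 .0056 0 0 1'
python3 -m inch '0 0 .0056 0 0 1;0 0 .0056 0 0 1;0 0 .0056 0 0 1;0 0 .0056 0 0 1;0 0 .0056 0 0 1;0 0 .0056 0 0 1;0 0 .0056 0 0 1;0 0 .0056 0 0 1;0 0 .0056 0 0 1;0 0 .0056 0 0 1;0 0 .0056 0 0 1;0 0 .0056 0 0 1'
python3 -c "from h import *;tell()"
```

```text
t: 35.42
eef_pos: [0.4365, -0.3348, 0.0798]
ee_rot: [1.752, 1.57, -0.391]
force: [-0.2, -0.5, -0.1]
width: 0.0873
t: 36.92
eef_pos: [0.4362, -0.3347, 0.0794]
ee_rot: [-0.381, 1.571, 2.709]
force: [0.5, -0.9, 0.5]
width: 0.0877
t: 38.42
eef_pos: [0.4362, -0.3347, 0.0794]
ee_rot: [0.714, 1.571, 2.757]
force: [-0.4, -0.2, 0.5]
width: 0.0879
t: 39.92
eef_pos: [0.4362, -0.3347, 0.0794]
ee_rot: [1.681, 1.571, 2.677]
force: [0.3, 0.5, 0.4]
width: 0.0876
t: 41.18
eef_pos: [0.4362, -0.3347, 0.0796]
ee_rot: [1.562, 1.571, 2.561]
force: [-0.6, 0.4, 0.4]
width: 0.0179
t 41.17 pos [ 0.4362 -0.3347  0.0796] yaw_y 147.2 axis [-0.  0. -1.] q [-0.3   0.26 -0.42 -0.   -0.89 -0.27] F [-0.6  0.4  0.4] M [ 0.22  0.12 -0.19] w 0.0179
t: 42.68
eef_pos: [0.4357, -0.3342, 0.0815]
ee_rot: [0.306, 1.569, 2.353]
force: [-3.0, 3.4, 3.6]
width: 0.0185
t: 44.18
eef_pos: [0.4357, -0.3345, 0.0834]
ee_rot: [-0.433, 1.57, 2.662]
force: [-1.4, 1.0, 0.9]
width: 0.0178
t: 45.68
eef_pos: [0.4355, -0.3346, 0.0856]
ee_rot: [-1.356, 1.569, 2.786]
force: [-1.5, 1.4, 2.0]
width: 0.0182
t 45.67 pos [ 0.4355 -0.3346  0.0856] yaw_y -32.7 axis [-0.001  0.    -1.   ] q [-0.3   0.26 -0.42 -0.   -0.9   2.87] F [-1.5  1.4  2. ] M [ 0.29  0.84 -0.18] w 0.0182
```

```bash

python3 -m inch '0 0 0 0 0 0;0 0 0 0 0 0;0 0 0 0 0 0;0 0 0 0 0 0;0 0 0 0 0 0;0 0 0 0 0 0;0 0 0 0 0 0;0 0 0 0 0 0;0 0 -.1 0 0 0' 1
python3 -m inch '0 0 0 0 0 -1;0 0 0 0 0 -1;0 0 0 0 0 -1;0 0 0 0 0 -1;0 0 0 0 0 -1;0 0 0 0 0 -1;0 0 0 0 0 -1;0 0 0 0 0 -1;0 0 0 0 0 -1;0 0 0 0 0 -1;0 0 0 0 0 -1;0 0 0 0 0 -1'
python3 -m inch '0 0 0 0 0 -1;0 0 0 0 0 -1;0 0 0 0 0 -1;0 0 0 0 0 -1;0 0 0 0 0 -1;0 0 0 0 0 -1;0 0 0 0 0 -1;0 0 0 0 0 -1;0 0 0 0 0 -1;0 0 0 0 0 -1;0 0 0 0 0 -1;0 0 0 0 0 -1'
python3 -m inch '0 0 0 0 0 -1;0 0 0 0 0 -1;0 0 0 0 0 -1;0 0 0 0 0 -1;0 0 0 0 0 -1;0 0 0 0 0 -1;0 0 0 0 0 -1;0 0 0 0 0 -1;0 0 0 0 0 -1;0 0 0 0 0 -1;0 0 0 0 0 -1;0 0 0 0 0 -1'
python3 -m inch '0 0 0 0 0 0;0 0 0 0 0 0;0 0 0 0 0 0;0 0 0 0 0 0;0 0 0 0 0 0;0 0 0 0 0 0;0 0 0 0 0 0;0 0 0 0 0 0;0 0 0 0 0 0;0 0 0 0 0 0' 0 25
python3 -c "from h import *;tell()"
python3 -m inch '0 0 .0056 0 0 1;0 0 .0056 0 0 1;0 0 .0056 0 0 1;0 0 .0056 0 0 1;0 0 .0056 0 0 1;0 0 .0056 0 0 1;0 0 .0056 0 0 1;0 0 .0056 0 0 1;0 0 .0056 0 0 1;0 0 .0056 0 0 1;0 0 .0056 0 0 1;0 0 .0056 0 0 1'
python3 -m inch '0 0 .0056 0 0 1;0 0 .0056 0 0 1;0 0 .0056 0 0 1;0 0 .0056 0 0 1;0 0 .0056 0 0 1;0 0 .0056 0 0 1;0 0 .0056 0 0 1;0 0 .0056 0 0 1;0 0 .0056 0 0 1;0 0 .0056 0 0 1;0 0 .0056 0 0 1;0 0 .0056 0 0 1'
python3 -c "from h import *;tell()"
python3 -m inch '0 0 .05 0 0 0;0 0 .1 0 0 0;0 0 .1 0 0 0;0 0 .1 0 0 0;0 0 0 0 0 0'
python3 -c "from h import *;tell()"
```

```text
t: 46.8
eef_pos: [0.4365, -0.3348, 0.0827]
ee_rot: [1.771, 1.57, -0.373]
force: [0.3, 0.2, -0.5]
width: 0.0879
t: 48.3
eef_pos: [0.4362, -0.3347, 0.0825]
ee_rot: [-0.535, 1.571, 2.555]
force: [-0.4, -0.6, 0.7]
width: 0.0881
t: 49.8
eef_pos: [0.4362, -0.3347, 0.0824]
ee_rot: [0.576, 1.571, 2.619]
force: [0.8, -1.3, 0.4]
width: 0.0878
t: 51.3
eef_pos: [0.4362, -0.3347, 0.0824]
ee_rot: [1.584, 1.571, 2.58]
force: [-0.7, -0.9, 0.6]
width: 0.0876
t: 52.55
eef_pos: [0.4362, -0.3347, 0.0827]
ee_rot: [1.932, 1.571, 2.93]
force: [-0.7, 0.3, 1.2]
width: 0.0181
t 52.55 pos [ 0.4362 -0.3347  0.0827] yaw_y 147.2 axis [-0.  0. -1.] q [-0.3   0.26 -0.42  0.   -0.89 -0.27] F [-0.7  0.3  1.2] M [ 0.26  0.32 -0.11] w 0.0181
t: 54.05
eef_pos: [0.4354, -0.3342, 0.0847]
ee_rot: [0.496, 1.569, 2.543]
force: [-2.5, 3.3, 5.4]
width: 0.0181
t: 55.55
eef_pos: [0.4351, -0.3345, 0.0866]
ee_rot: [-0.245, 1.569, 2.85]
force: [-4.3, 0.2, 4.3]
width: 0.0177
t 55.55 pos [ 0.4351 -0.3345  0.0866] yaw_y -92.7 axis [-0.002  0.001 -1.   ] q [-0.3   0.25 -0.41  0.   -0.9   1.82] F [-4.3  0.2  4.3] M [ 0.13  1.71 -0.32] w 0.0177
t: 56.18
eef_pos: [0.4366, -0.3348, 0.0975]
ee_rot: [2.902, 1.57, -0.289]
force: [-0.4, 0.6, -3.3]
width: 0.0179
t 56.17 pos [ 0.4366 -0.3348  0.0975] yaw_y -92.8 axis [ 0.001 -0.    -1.   ] q [-0.3   0.24 -0.4  -0.   -0.93  1.82] F [-0.4  0.6 -3.3] M [-0.02  0.01 -0.03] w 0.0179
```

```bash

python3 -m inch '0 0 .5 0 0 0;0 0 .5 0 0 0;0 0 .5 0 0 0;.5 .2 .2 0 0 0;.7 .3 0 0 0 0;.7 .3 0 0 0 0;.7 .3 0 0 0 0;.7 .3 0 0 0 0;.7 .3 0 0 0 0;.7 .3 0 0 0 0;.7 .3 0 0 0 0'
python3 -m inch '.7 .3 0 0 0 0;.7 .23 0 0 0 0;0 0 0 0 0 0;0 0 0 0 0 0'
python3 - <<'E'
from h import *
tell(.642,-.25,.023)
p=arm.grab_frame("scene");P=cloud(p)
m=cv2.inRange(p["frame"],(0,0,0),(28,28,28))>0
m&=(abs(P[...,0]-.64)<.1)&(abs(P[...,1]+.25)<.1)&(abs(P[...,2])<.012)
r=arm.place_of(p,"cap_pad_top")[:1];print(m.sum(),(P[m].min(0)+P[m].max(0))/2,P[m].max(0)-P[m].min(0),[ (x["confidence"],world(p,x["position"][0]*512,x["position"][1]*384,.003)) for x in r])
E
```

```text
t: 57.55
eef_pos: [0.5997, -0.2651, 0.1481]
ee_rot: [0.131, 1.571, -3.06]
force: [0.4, 0.2, -2.5]
width: 0.0179
t: 58.05
eef_pos: [0.6402, -0.2497, 0.1479]
ee_rot: [-0.189, 1.57, 2.904]
force: [0.7, -0.5, -2.7]
width: 0.0179
t 58.05 pos [ 0.6402 -0.2497  0.1479] yaw_y -92.8 axis [-0.001  0.    -1.   ] q [-0.09  0.41 -0.03 -0.   -1.14  1.61] F [ 0.7 -0.5 -2.7] M [-0.03  0.06 -0.04] w 0.0179
  d units [ 0.06 -0.01 -4.16]
1209 [ 0.63916434 -0.2541376   0.00251219] [0.13304203 0.13630013 0.01400096] [(0.75, array([ 0.63657928, -0.25161336,  0.003     ]))]
```

```bash

python3 -m inch '0 0 -.6 0 0 0;0 0 -.6 0 0 0;0 0 -.6 0 0 0;0 0 -.6 0 0 0;0 0 -.6 0 0 0;0 0 -.5 0 0 0;0 0 -.3 0 0 0;0 0 -.15 0 0 0;0 0 -.1 0 0 0;0 0 0 0 0 0'
python3 -c "from h import *;tell()"

```

```text
t: 59.4
eef_pos: [0.6405, -0.2499, 0.027]
ee_rot: [3.023, 1.57, -0.167]
force: [0.6, -0.5, -2.6]
width: 0.0177
t 59.4 pos [ 0.6405 -0.2499  0.027 ] yaw_y -92.8 axis [ 0. -0. -1.] q [-0.09  0.52 -0.15  0.   -0.9   1.61] F [ 0.6 -0.5 -2.6] M [-0.05 -0.02  0.04] w 0.0177
```

```bash

python3 -m inch '0 0 -.08 0 0 0;0 0 -.05 0 0 0;0 0 -.05 0 0 0;0 0 0 0 0 0'
python3 -m inch '0 0 -.05 0 0 0;0 0 -.03 0 0 0;0 0 0 0 0 0'
python3 -c "from h import *;tell()"

```

```text
t: 59.9
eef_pos: [0.6422, -0.2501, 0.0229]
ee_rot: [2.938, 1.567, -0.252]
force: [1.9, 0.2, 5.1]
width: 0.0178
t: 60.28
eef_pos: [0.6424, -0.2502, 0.0227]
ee_rot: [2.884, 1.566, -0.305]
force: [-3.5, 3.6, 19.7]
width: 0.0179
t 60.27 pos [ 0.6424 -0.2502  0.0227] yaw_y -92.7 axis [ 0.005 -0.001 -1.   ] q [-0.09  0.52 -0.16  0.   -0.89  1.61] F [-3.5  3.6 19.7] M [ 1.55  1.38 -0.14] w 0.0179
```

```bash

python3 -m inch '0 0 .07 0 0 0;0 0 0 0 0 0;0 0 0 0 0 0;0 0 0 0 0 0;0 0 0 0 0 0;0 0 0 0 0 0;0 0 0 0 0 0;0 0 0 0 0 0;0 0 0 0 0 0' 1
python3 -c "from h import *;tell()"
python3 -m inch '0 0 .5 0 0 0;0 0 .8 0 0 0;0 0 .8 0 0 0;0 0 .8 0 0 0;0 0 .8 0 0 0;0 .5 .8 0 0 0;0 .9 .5 0 0 1;0 .9 0 0 0 1;0 .9 0 0 0 0;-.3 .9 0 0 0 0;-.3 .9 0 0 0 0;-.3 .9 0 0 0 0'
python3 -m inch '-.4 .9 0 0 0 0;-.4 .9 0 0 0 0;-.4 .9 0 0 0 0;-.4 .9 0 0 0 0;-.4 .9 0 0 0 0;-.4 .9 0 0 0 0;-.4 .9 0 0 0 0;-.4 .9 0 0 0 0;-.4 .9 0 0 0 0'
python3 - <<'E'
from h import *
tell()
for c in("scene","top"):
    p=arm.grab_frame(c);P=cloud(p)
    m=(abs(P[...,0]-.64)<.08)&(abs(P[...,1]+.25)<.08)&(P[...,2]>.06)&(P[...,2]<.1);q=P[m]
    if len(q):print("capbar",len(q),q.mean(0),np.percentile(q[:,2],[10,90]))
    m=(abs(P[...,0]-.45)<.08)&(abs(P[...,1]-.35)<.08)&(P[...,2]>.035)&(P[...,2]<.06);q=P[m]
    if len(q)>20: print("handle",len(q),q.mean(0),cv2.minAreaRect(q[:,:2].astype(np.float32)*1000))
    for n in("opener_grip","opener_tip","tool_mat_mid","case_slot","lid_tab","lid_hinge"):
        for r in arm.place_of(p,n)[:1]: print(c,n,round(r["confidence"],2),np.round(world(p,r["position"][0]*512,r["position"][1]*384,dict(opener_grip=.027,opener_tip=.005,tool_mat_mid=.003,case_slot=.0515,lid_tab=.058,lid_hinge=.058)[n]),3))
E
```

```text
t: 61.4
eef_pos: [0.6403, -0.2499, 0.0211]
ee_rot: [2.601, 1.571, -0.589]
force: [-0.1, -0.3, 0.4]
width: 0.0873
t 61.4 pos [ 0.6403 -0.2499  0.0211] yaw_y -92.8 axis [ 0. -0. -1.] q [-0.09  0.52 -0.16  0.   -0.89  1.61] F [-0.1 -0.3  0.4] M [-0.03  0.1  -0.01] w 0.0873
t: 62.9
eef_pos: [0.6132, -0.072, 0.1723]
ee_rot: [3.075, 1.569, 0.059]
force: [0.2, -0.3, 0.4]
width: 0.0875
t: 64.03
eef_pos: [0.5051, 0.1711, 0.1723]
ee_rot: [-2.706, 1.569, 0.561]
force: [-0.3, 0.7, -0.3]
width: 0.0876
t 64.03 pos [0.5051 0.1711 0.1723] yaw_y -82.8 axis [ 0.001  0.001 -1.   ] q [ 0.69  0.14 -0.34  0.   -1.09  1.  ] F [-0.3  0.7 -0.3] M [-0.01 -0.02 -0.04] w 0.0876
capbar 169 [ 0.64361911 -0.25362107  0.0791748 ] [0.06823441 0.08471965]
handle 77 [0.44721461 0.34594696 0.04279998] ((445.4407958984375, 346.73382568359375), (62.068382263183594, 22.706661224365234), 6.138260841369629)
scene opener_grip 0.58 [0.438 0.36  0.027]
scene opener_tip 0.6 [0.55  0.367 0.005]
scene tool_mat_mid 0.75 [0.479 0.364 0.003]
scene case_slot 0.81 [0.532 0.088 0.052]
scene lid_tab 0.95 [0.538 0.092 0.058]
scene lid_hinge 0.89 [0.675 0.059 0.058]
capbar 172 [ 0.64181132 -0.24944597  0.07975332] [0.06656253 0.08482588]
top case_slot 0.89 [0.537 0.08  0.052]
top lid_tab 0.91 [0.525 0.084 0.058]
top lid_hinge 0.9 [0.682 0.068 0.058]
```

```bash

python3 -m inch '-.24 .735 0 0 0 .46;-.24 .735 0 0 0 0;-.24 .735 0 0 0 0;-.24 .735 0 0 0 0;-.24 .735 0 0 0 0;-.24 .735 0 0 0 0;-.24 .735 0 0 0 0;-.24 .735 -.5 0 0 0;0 0 -.6 0 0 0;0 0 0 0 0 0;0 0 0 0 0 0'
python3 -c "from h import *;tell(.447,.3475,-.018)"

```

```text
t: 66.1
eef_pos: [0.4478, 0.3468, 0.138]
ee_rot: [1.543, 1.57, -1.433]
force: [1.3, -0.3, 0.6]
width: 0.0873
t 66.1 pos [0.4478 0.3468 0.138 ] yaw_y -80.5 axis [ 0. -0. -1.] q [ 1.    0.23 -0.32  0.   -1.03  0.73] F [ 1.3 -0.3  0.6] M [-0.03 -0.02  0.03] w 0.0873
  d units [-0.03  0.02 -5.2 ]
```

```bash

python3 -m inch '0 0 -.8 0 0 0;0 0 -.8 0 0 0;0 0 -.8 0 0 0;0 0 -.8 0 0 0;0 0 -.8 0 0 0;0 0 -.6 0 0 0;0 0 -.4 0 0 0;0 0 -.2 0 0 0;0 0 0 0 0 0;0 0 0 0 0 0'
python3 -c "from h import *;tell(.447,.3475,-.018)"
python3 -m inch '0 0 0 0 0 0;0 0 0 0 0 0;0 0 0 0 0 0;0 0 0 0 0 0;0 0 0 0 0 0;0 0 0 0 0 0;0 0 0 0 0 0;0 0 0 0 0 0;0 0 0 0 0 0;0 0 0 0 0 0;0 0 0 0 0 0' 0 50
python3 -c "from h import *;tell(.447,.3475,-.018)"

```

```text
t: 67.35
eef_pos: [0.448, 0.347, -0.0173]
ee_rot: [-2.44, 1.57, 0.868]
force: [0.1, 0.0, 0.7]
width: 0.0877
t 67.35 pos [ 0.448   0.347  -0.0173] yaw_y -80.5 axis [ 0.001  0.001 -1.   ] q [ 1.    0.41 -0.48  0.   -0.68  0.73] F [0.1 0.  0.7] M [-0.07 -0.06  0.02] w 0.0877
  d units [-0.03  0.02 -0.02]
t: 68.72
eef_pos: [0.4477, 0.3466, -0.018]
ee_rot: [-2.503, 1.571, 0.805]
force: [0.5, -0.3, 0.2]
width: 0.0176
t 68.72 pos [ 0.4477  0.3466 -0.018 ] yaw_y -80.5 axis [ 0.  0. -1.] q [ 1.    0.41 -0.48  0.   -0.68  0.73] F [ 0.5 -0.3  0.2] M [ 0.08 -0.05 -0.01] w 0.0176
  d units [-0.02  0.03 -0.  ]
```

```bash

python3 -m inch '0 0 .3 0 0 0;0 0 .8 0 0 0;0 0 .8 0 0 0;0 0 .8 0 0 0;0 0 .8 0 0 0;-.2 -.6 0 0 0 -.8;-.2 -.6 0 0 0 -1;-.2 -.6 0 0 0 -1;-.2 -.6 0 0 0 -1;-.2 -.6 0 0 0 0'
python3 - <<'E'
from h import *
tell()
for c in("top","scene"):
    p=arm.grab_frame(c);P=cloud(p)
    m=(P[...,2]>.057)&(P[...,2]<.074)&(P[...,0]>.5)&(P[...,0]<.72)&(P[...,1]>-.06)&(P[...,1]<.21)&(p["range_z"]>0)
    m=cv2.morphologyEx(m.astype(np.uint8),cv2.MORPH_OPEN,np.ones((11,11)))>0
    q=P[m];(cx,cy),(w,h),a=cv2.minAreaRect(q[:,:2].astype(np.float32)*1000);print(c,len(q),(cx,cy),(w,h),a)
    th=np.radians(a-90 if w>h else a);d=np.array([np.cos(th),np.sin(th)])
    D=min(w,h)/2
    print("front",np.round([cx,cy]-d*D,1),"back",np.round([cx,cy]+d*D,1),np.degrees(th))
    for n in("case_slot","lid_tab","lid_hinge","opener_tip"):
        for r in arm.place_of(p,n)[:1]: print(c,n,round(r["confidence"],2),np.round(world(p,r["position"][0]*512,r["position"][1]*384,dict(case_slot=.0515,lid_tab=.058,lid_hinge=.058,opener_tip=arm.get_state()["eef_pos"][2]+.023)[n]),3))
    save(p,"b"+c+".png",(190,110,350,230),5)
E
```

```text
t: 69.97
eef_pos: [0.4174, 0.2557, 0.0874]
ee_rot: [-1.94, 1.571, 1.036]
force: [-0.1, 0.7, -1.0]
width: 0.0177
t 69.97 pos [0.4174 0.2557 0.0874] yaw_y -99.5 axis [ 0.  0. -1.] q [ 0.95  0.16 -0.54 -0.   -0.87  0.45] F [-0.1  0.7 -1. ] M [ 0.   -0.06 -0.  ] w 0.0177
top 3214 (607.8348999023438, 75.05066680908203) (216.03475952148438, 153.3172607421875) 80.2075424194336
front [532.3  88.1] back [683.4  62. ] -9.792457580566406
top case_slot 0.7 [0.535 0.08  0.052]
top lid_tab 0.67 [0.527 0.085 0.058]
top lid_hinge 0.93 [0.683 0.065 0.058]
top opener_tip 0.66 [0.522 0.233 0.11 ]
scene 2172 (602.4181518554688, 74.99067687988281) (217.29733276367188, 159.55221557617188) 76.74642944335938
front [524.8  93.3] back [680.1  56.7] -13.253570556640625
scene case_slot 0.86 [0.543 0.084 0.052]
scene lid_tab 0.72 [0.528 0.088 0.058]
scene lid_hinge 0.77 [0.676 0.067 0.058]
scene opener_tip 0.47 [0.519 0.24  0.11 ]
```

View pics/bscene.png

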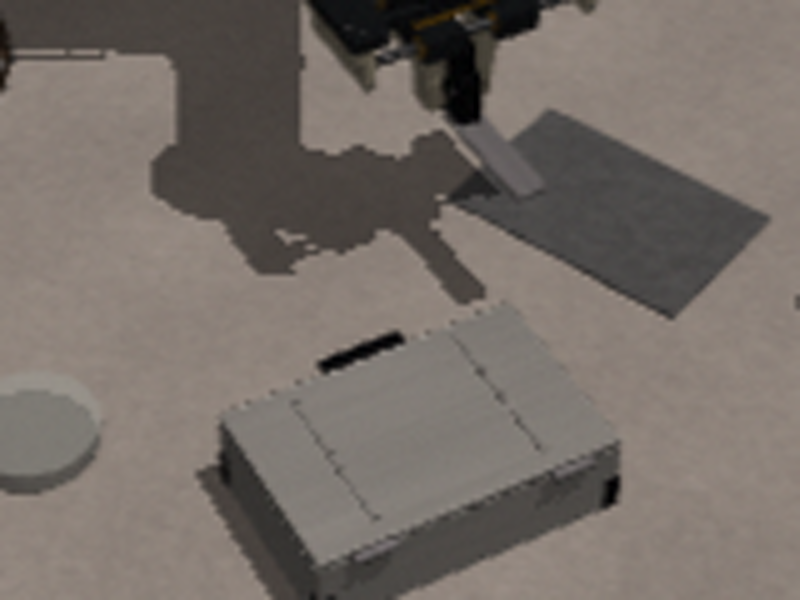

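```bash

python3 -m inch '-.16 -.8 0 0 0 0;-.16 -.8 0 0 0 0;-.16 -.8 0 0 0 0;-.16 -.8 0 0 0 0;-.14 -.8 0 0 0 0;0 -.8 0 0 0 0;0 -.09 -.6 0 0 0;0 0 -.6 0 0 0;0 0 -.5 0 0 0;0 0 -.26 0 0 0;0 0 0 0 0 0;0 0 0 0 0 0'
python3 - <<'E'
from h import *
tell(.394,.109,.0285)
for c in("scene","top"):
    p=arm.grab_frame(c)
    for r in arm.place_of(p,"opener_tip")[:2]: print(c,r["confidence"],np.round(world(p,r["position"][0]*512,r["position"][1]*384,.0515),3))
    if c=="scene": save(p,"c1.png",(190,110,350,230),5)
E
```

```text
t: 71.97
eef_pos: [0.3947, 0.11, 0.0287]
ee_rot: [-2.405, 1.57, 0.571]
force: [-0.0, -0.7, -1.5]
width: 0.0177
t 71.97 pos [0.3947 0.11   0.0287] yaw_y -99.5 axis [ 0.001  0.    -1.   ] q [ 0.76  0.12 -0.77  0.   -0.68  0.65] F [-0.  -0.7 -1.5] M [-0.06  0.07 -0.02] w 0.0177
  d units [-0.02 -0.03 -0.01]
scene 0.62 [0.529 0.097 0.052]
scene 0.59 [0.502 0.097 0.052]
top 0.58 [0.505 0.08  0.052]
```

View pics/c1.png

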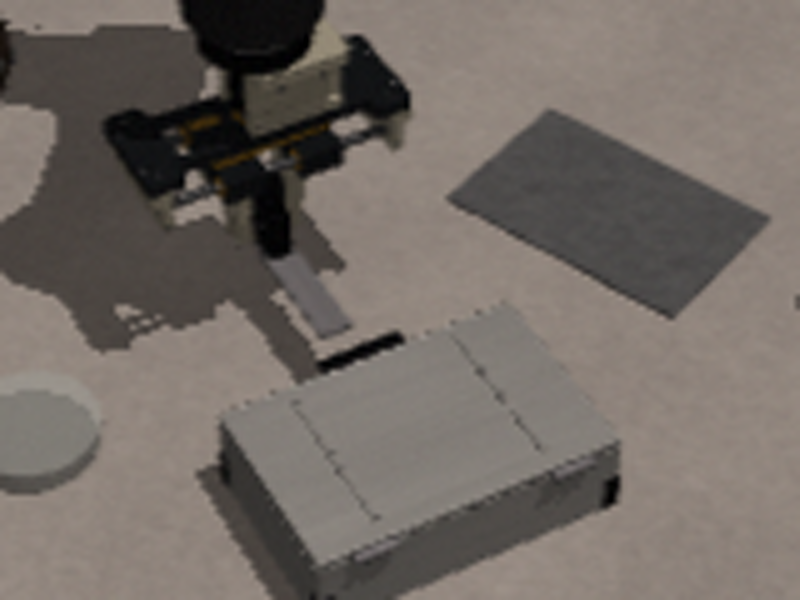

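```bash

python3 -m inch '.2 -.034 0 0 0 0;.25 -.042 0 0 0 0;.25 -.042 0 0 0 0;.25 -.042 0 0 0 0;.2 -.034 0 0 0 0;.1 -.017 0 0 0 0;0 0 0 0 0 0' - 60
python3 -c "from h import *;tell(.45,.0997,.0285)"
python3 -m inch '.15 -.025 0 0 0 0;.2 -.034 0 0 0 0;.2 -.034 0 0 0 0;.07 -.01 0 0 0 0;0 0 0 0 0 0;0 0 0 0 0 0'
python3 -c "from h import *;tell(.45,.0997,.0285)"

```

```text
t: 73.05
eef_pos: [0.4319, 0.1034, 0.0281]
ee_rot: [0.835, 1.571, -2.473]
force: [-0.9, 0.3, -0.6]
width: 0.018
t 73.05 pos [0.4319 0.1034 0.0281] yaw_y -99.5 axis [-0. -0. -1.] q [ 0.68  0.17 -0.7  -0.   -0.69  0.72] F [-0.9  0.3 -0.6] M [-0.03  0.07 -0.03] w 0.018
  d units [ 0.6  -0.12  0.01]
t: 73.8
eef_pos: [0.4502, 0.1003, 0.0281]
ee_rot: [0.679, 1.571, -2.629]
force: [0.4, -0.8, -1.8]
width: 0.0176
t 73.8 pos [0.4502 0.1003 0.0281] yaw_y -99.5 axis [-0. -0. -1.] q [ 0.65  0.2  -0.67 -0.   -0.7   0.76] F [ 0.4 -0.8 -1.8] M [-0.03  0.02 -0.04] w 0.0176
  d units [-0.01 -0.02  0.01]
```

```bash

python3 -m inch '0 0 .1 0 0 0;0 0 .08 0 0 0;.018 -.003 .27 0 0 0;.018 -.003 .27 0 0 0;.055 -.009 .265 0 0 0;.055 -.009 .265 0 0 0;.09 -.015 .254 0 0 0;.09 -.015 .254 0 0 0;0 0 0 0 0 0'
python3 - <<'E'
from h import *
tell()
p=arm.grab_frame("scene");save(p,"c2.png",(190,90,350,210),5)
E
```

```text
t: 74.92
eef_pos: [0.4612, 0.0991, 0.0817]
ee_rot: [-2.591, 1.569, 0.385]
force: [-0.1, 0.3, -1.1]
width: 0.0177
t 74.92 pos [0.4612 0.0991 0.0817] yaw_y -99.5 axis [ 0.002  0.001 -1.   ] q [ 0.63  0.14 -0.58  0.   -0.85  0.77] F [-0.1  0.3 -1.1] M [ 0.   -0.05 -0.02] w 0.0177
```

View pics/c2.png

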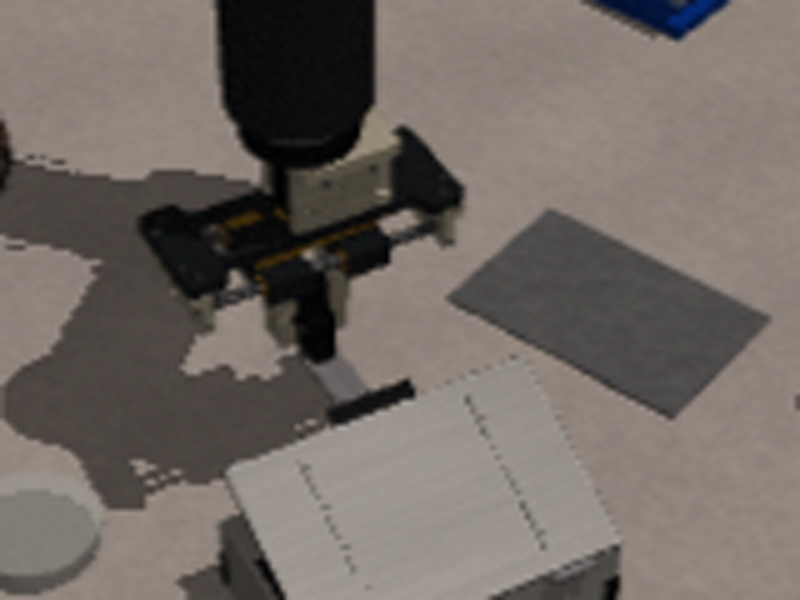

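```bash

python3 -m inch '.124 -.021 .24 0 0 0;.124 -.021 .24 0 0 0;.155 -.026 .22 0 0 0;.155 -.026 .22 0 0 0;.182 -.031 .197 0 0 0;.182 -.031 .197 0 0 0;.207 -.035 .17 0 0 0;.207 -.035 .17 0 0 0;.228 -.038 .139 0 0 0;.228 -.038 .139 0 0 0'
python3 -c "from h import *;tell()"
python3 -m inch '.245 -.041 .106 0 0 0;.245 -.041 .106 0 0 0;.257 -.043 .07 0 0 0;.257 -.043 .07 0 0 0;.264 -.045 .034 0 0 0;.264 -.045 .034 0 0 0;.266 -.045 0 0 0 0;.266 -.045 0 0 0 0;0 0 0 0 0 0;0 0 0 0 0 0'
python3 - <<'E'
from h import *
tell()
p=arm.grab_frame("scene");save(p,"c3.png",(190,70,370,210),4.4)
P=cloud(p);d=np.array([.986,-.167]);
m=(P[...,2]>.08)&(P[...,2]<.22)
a=(P[...,:2]-[.675,.0617])@d;b=(P[...,:2]-[.675,.0617])@np.array([.167,.986])
m&=(abs(a)<.08)&(b<-.03)&(b>-.1);print(m.sum(),np.polyfit(P[...,2][m],a[m],1))
E
```

```text
t: 76.22
eef_pos: [0.5145, 0.0897, 0.1392]
ee_rot: [-2.87, 1.571, 0.105]
force: [-1.6, 0.7, -1.7]
width: 0.0173
t 76.22 pos [0.5145 0.0897 0.1392] yaw_y -99.5 axis [ 0.  0. -1.] q [ 0.55  0.16 -0.41  0.   -1.01  0.86] F [-1.6  0.7 -1.7] M [ 0.13  0.75 -0.03] w 0.0173
t: 77.47
eef_pos: [0.5759, 0.0792, 0.1514]
ee_rot: [1.631, 1.571, -1.677]
force: [0.5, 0.4, -0.8]
width: 0.0177
t 77.47 pos [0.5759 0.0792 0.1514] yaw_y -99.5 axis [-0. -0. -1.] q [ 0.47  0.24 -0.27  0.   -1.06  0.93] F [ 0.5  0.4 -0.8] M [-0.06  0.03  0.06] w 0.0177
565 [0.04167876 0.00714386]
```

View pics/c3.png

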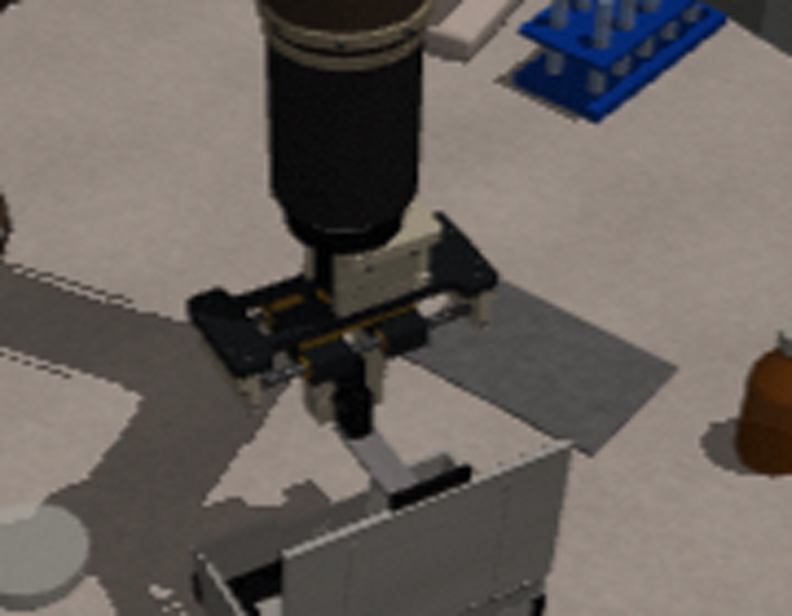

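```bash

python3 -m inch '-.4 .068 0 0 0 0;-.8 .135 0 0 0 0;-.8 .135 0 0 0 0;-.8 .135 0 0 0 0'
python3 -m inch '-.12 .7 0 0 0 .8;-.12 .7 0 0 0 1;-.12 .7 0 0 0 1;-.12 .7 0 0 0 1;-.12 .7 0 0 0 0;-.12 .7 0 0 0 0;-.12 .7 0 0 0 0;-.12 .7 0 0 0 0;-.12 .7 0 0 0 0;-.12 .7 0 0 0 0;-.12 .7 0 0 0 0;-.12 .7 0 0 0 0'
python3 - <<'E'
from h import *
tell(.4477,.3466,-.018)
E
```

```text
t: 78.03
eef_pos: [0.4903, 0.0936, 0.1516]
ee_rot: [-1.99, 1.57, 0.986]
force: [-0.4, -0.5, -1.6]
width: 0.0182
t: 79.53
eef_pos: [0.4484, 0.3469, 0.1514]
ee_rot: [0.793, 1.571, -2.183]
force: [1.0, 0.4, 0.2]
width: 0.0177
t 79.53 pos [0.4484 0.3469 0.1514] yaw_y -80.5 axis [-0. -0. -1.] q [ 1.    0.22 -0.3  -0.   -1.06  0.73] F [1.  0.4 0.2] M [-0.06 -0.06  0.03] w 0.0177
  d units [-0.02 -0.01 -5.65]
```

```bash

python3 -m inch '.4 .07 -.6 0 0 0;.4 .07 -.8 0 0 0;0 0 -.8 0 0 0;0 0 -.8 0 0 0;0 0 -.8 0 0 0;0 0 -.8 0 0 0;0 0 -.5 0 0 0;0 0 -.3 0 0 0;0 0 -.15 0 0 0;0 0 -.05 0 0 0;0 0 0 0 0 0'
python3 -m inch '0 0 -.04 0 0 0;0 0 0 0 0 0'
python3 -c "from h import *;tell(.4477,.3466,-.018)"

```

```text
t: 80.9
eef_pos: [0.4729, 0.35, -0.016]
ee_rot: [-2.42, 1.57, 0.887]
force: [0.2, 0.3, -0.7]
width: 0.0175
t: 81.15
eef_pos: [0.4727, 0.3498, -0.0175]
ee_rot: [-2.347, 1.57, 0.961]
force: [0.6, 0.5, -1.2]
width: 0.0179
t 81.15 pos [ 0.4727  0.3498 -0.0175] yaw_y -80.5 axis [ 0.  0. -1.] q [ 0.97  0.44 -0.43  0.   -0.7   0.77] F [ 0.6  0.5 -1.2] M [-0.07 -0.03  0.01] w 0.0179
  d units [-0.83 -0.11 -0.02]
```

```bash

python3 -m inch '0 0 -.04 0 0 0;0 0 -.03 0 0 0;0 0 0 0 0 0'
python3 -c "from h import *;tell()"
python3 -m inch '0 0 .02 0 0 0;0 0 0 0 0 0;0 0 0 0 0 0;0 0 0 0 0 0;0 0 0 0 0 0;0 0 0 0 0 0;0 0 0 0 0 0;0 0 0 0 0 0;0 0 0 0 0 0' 1
python3 -m inch '0 0 .6 0 0 0;0 0 .8 0 0 0;0 0 .8 0 0 0;0 0 .8 0 0 0;0 0 .8 0 0 0;0 0 .8 0 0 0;0 0 .8 0 0 0;-.3 0 .8 0 0 0;0 0 0 0 0 0'
python3 - <<'E'
from h import *
tell()
for c in("scene","top"):
    p=arm.grab_frame(c);P=cloud(p);save(p,"d"+c+".png",(200,110,320,230) if c=="scene" else (190,130,310,250),5)
    for n in("box0_mid","box1_mid","box2_mid"):
        for r in arm.place_of(p,n)[:3]: print(c,n,round(r["confidence"],2),np.round(world(p,r["position"][0]*512,r["position"][1]*384,.016),3))
    m=(p["frame"].min(-1)>95)&(P[...,2]<.045)&(P[...,2]>.012)&(P[...,0]>.53)&(P[...,0]<.7)&(P[...,1]>-.05)&(P[...,1]<.2)
    k,l,s,ce=cv2.connectedComponentsWithStats(m.astype(np.uint8))
    for i in range(1,k):
        if s[i,4]>25: q=P[l==i];print(c,s[i],np.round(q.mean(0),3),[np.round(x,1) for x in cv2.minAreaRect(q[:,:2].astype(np.float32)*1000)])
x=cv2.imread("pics/dscene.png")[:, :];y=cv2.imread("pics/dtop.png");o=np.hstack([x,y]);cv2.imwrite("pics/d.png",cv2.resize(o,(800,400)))
E
```

```text
t: 81.53
eef_pos: [0.4728, 0.3499, -0.018]
ee_rot: [-2.734, 1.57, 0.574]
force: [-5.0, -2.5, 15.0]
width: 0.0171
t 81.53 pos [ 0.4728  0.3499 -0.018 ] yaw_y -80.5 axis [ 0.001  0.001 -1.   ] q [ 0.97  0.44 -0.43  0.   -0.7   0.77] F [-5.  -2.5 15. ] M [-1.09  1.96 -0.06] w 0.0171
t: 82.65
eef_pos: [0.4727, 0.3497, -0.0192]
ee_rot: [-2.395, 1.571, 0.912]
force: [0.1, -0.7, -1.1]
width: 0.0877
t: 83.78
eef_pos: [0.4641, 0.3506, 0.169]
ee_rot: [-2.411, 1.567, 0.897]
force: [0.3, 0.3, -1.2]
width: 0.0876
t 83.78 pos [0.4641 0.3506 0.169 ] yaw_y -80.5 axis [ 0.002  0.003 -1.   ] q [ 0.98  0.22 -0.24  0.   -1.1   0.75] F [ 0.3  0.3 -1.2] M [-0.06 -0.01 -0.07] w 0.0876
scene box0_mid 0.42 [ 0.391 -0.323  0.016]
scene box1_mid 0.43 [0.693 0.409 0.016]
top box1_mid 0.75 [0.616 0.079 0.016]
top box2_mid 0.35 [ 0.423 -0.104  0.016]
top [238 175  11  22 186] [0.613 0.076 0.027] [array([613.2,  75.9]), array([26.7, 65. ]), np.float64(83.7)]
```

View pics/d.png

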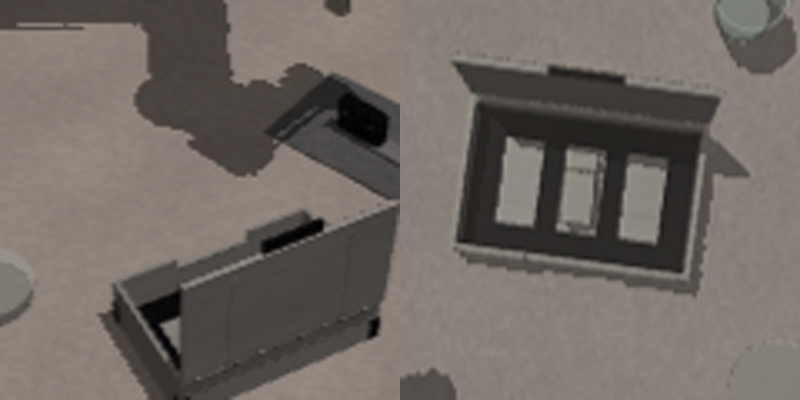

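```bash

python3 - <<'E'
from h import *
p=arm.grab_frame("top");P=cloud(p)
# crop x,y = 190,130 scale (400/600*5)=3.333
for n,(u,v) in dict(left=(520,180),mid=(580,195),right=(643,200),foam1=(550,190),foam2=(612,200)).items():
    U=190+(u-400)/3.3333;V=130+v/3.3333;r=slice(int(V)-2,int(V)+3),slice(int(U)-2,int(U)+3)
    print(n,np.round(np.median(P[r].reshape(-1,3),0),4),np.median(p["frame"][r].reshape(-1,3),0))
E
```

```text
left [0.621  0.1303 0.0052] [143. 139. 133.]
mid [0.6057 0.0735 0.0269] [141. 137. 128.]
right [0.5991 0.0182 0.0047] [139. 135. 129.]
foam1 [0.6104 0.1019 0.0116] [44. 42. 40.]
foam2 [0.5995 0.0463 0.0121] [43. 40. 39.]
```

```bash

python3 -m inch '.41 -.766 0 0 0 -.6;.41 -.766 0 0 0 -1;.41 -.766 0 0 0 -1;.41 -.766 0 0 0 -1;.41 -.766 0 0 0 0;.41 -.766 0 0 0 0;.41 -.766 0 0 0 0;.41 -.766 0 0 0 0;.41 -.766 0 0 0 0;.41 -.766 0 0 0 0;.41 -.766 0 0 0 0;.41 -.766 0 0 0 0' 1
python3 -m inch '0 0 -.8 0 0 0;0 0 -.8 0 0 0;0 0 -.8 0 0 0;0 0 0 0 0 0;0 0 0 0 0 0'
python3 - <<'E'
from h import *
tell(.611,.075,-.015)
p=arm.grab_frame("scene");save(p,"e1.png",(200,70,340,210),5)
E
```

```text
t: 85.72
eef_pos: [0.6116, 0.0731, 0.1665]
ee_rot: [0.615, 1.57, -2.675]
force: [0.8, -0.1, 0.2]
width: 0.0876
t: 86.35
eef_pos: [0.6119, 0.074, 0.0956]
ee_rot: [-3.08, 1.57, -0.086]
force: [-0.3, 0.8, -0.2]
width: 0.0878
t 86.35 pos [0.6119 0.074  0.0956] yaw_y -98.5 axis [ 0.001 -0.    -1.   ] q [ 0.44  0.34 -0.26  0.   -0.97  0.99] F [-0.3  0.8 -0.2] M [-0.04 -0.05 -0.08] w 0.0878
  d units [-0.03  0.03 -3.69]
```

View pics/e1.png

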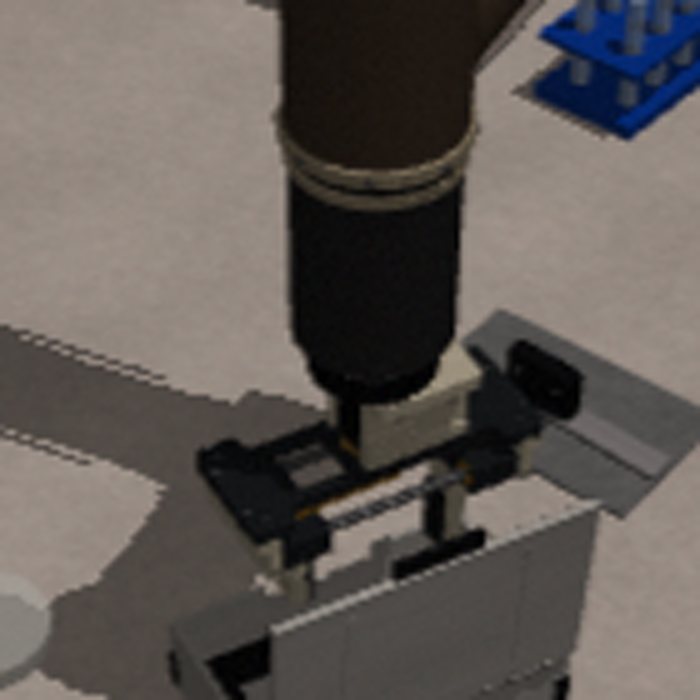

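```bash

python3 -m inch '-.1 .03 -.6 0 0 0;0 0 -.6 0 0 0;0 0 -.6 0 0 0;0 0 -.6 0 0 0;0 0 -.5 0 0 0;0 0 -.4 0 0 0;0 0 -.2 0 0 0;0 0 -.12 0 0 0;0 0 0 0 0 0;0 0 0 0 0 0'
python3 -c "from h import *;tell(.609,.075,-.015)"
python3 -m inch '0 0 0 0 0 0;0 0 0 0 0 0;0 0 0 0 0 0;0 0 0 0 0 0;0 0 0 0 0 0;0 0 0 0 0 0;0 0 0 0 0 0;0 0 0 0 0 0;0 0 0 0 0 0;0 0 0 0 0 0' 0 15
python3 -c "from h import *;tell(.609,.075,-.015)"

```

```text
t: 87.65
eef_pos: [0.6086, 0.0749, -0.0134]
ee_rot: [-2.642, 1.57, 0.352]
force: [0.2, 0.4, -0.9]
width: 0.0879
t 87.65 pos [ 0.6086  0.0749 -0.0134] yaw_y -98.5 axis [ 0.001  0.    -1.   ] q [ 0.44  0.47 -0.37  0.   -0.74  0.98] F [ 0.2  0.4 -0.9] M [-0.04 -0.01  0.  ] w 0.0879
  d units [ 0.01  0.   -0.05]
t: 88.9
eef_pos: [0.6083, 0.0748, -0.0138]
ee_rot: [0.754, 1.571, -2.536]
force: [-0.1, -1.1, 0.5]
width: 0.0279
t 88.9 pos [ 0.6083  0.0748 -0.0138] yaw_y -98.5 axis [-0. -0. -1.] q [ 0.44  0.47 -0.37  0.   -0.74  0.98] F [-0.1 -1.1  0.5] M [ 0.01 -0.07  0.02] w 0.0279
  d units [ 0.02  0.01 -0.04]
```

```bash

python3 -m inch '0 0 .3 0 0 0;0 0 .8 0 0 0;0 0 .8 0 0 0;0 0 .8 0 0 0;0 0 .8 0 0 0;0 0 .8 0 0 0;0 0 .6 0 0 0' - 20
python3 -m inch '-.36 -.854 0 0 0 0;-.36 -.854 0 0 0 0;-.36 -.854 0 0 0 0;-.36 -.854 0 0 0 0;-.36 -.854 0 0 0 0;-.36 -.854 0 0 0 0;-.36 -.854 0 0 0 0;-.36 -.854 0 0 0 0;-.36 -.854 0 0 0 0;-.36 -.854 0 0 0 0;-.36 -.854 0 0 0 0;-.36 -.854 0 0 0 0'
python3 -m inch '-.36 -.854 0 0 0 0;-.36 -.854 0 0 0 0;-.36 -.854 0 0 0 0;-.36 -.854 0 0 0 0;0 0 0 0 0 0;0 0 0 0 0 0'
python3 - <<'E'
from h import *
tell(.436,-.335,.018)
p=arm.grab_frame("scene");save(p,"e2.png",(70,130,210,270),5)
E
```

```text
t: 89.78
eef_pos: [0.6085, 0.0749, 0.1352]
ee_rot: [-2.654, 1.569, 0.339]
force: [-0.0, 0.3, 0.2]
width: 0.0278
t: 91.28
eef_pos: [0.4768, -0.2344, 0.1329]
ee_rot: [0.017, 1.57, 3.009]
force: [-0.2, 0.0, -0.3]
width: 0.0279
t: 92.02
eef_pos: [0.4345, -0.3354, 0.133]
ee_rot: [-0.342, 1.57, 2.65]
force: [0.3, 0.1, -0.8]
width: 0.0279
t 92.03 pos [ 0.4345 -0.3354  0.133 ] yaw_y -98.6 axis [-0.001  0.    -1.   ] q [-0.3   0.21 -0.36 -0.   -1.01  1.72] F [ 0.3  0.1 -0.8] M [-0.02 -0.03  0.01] w 0.0279
  d units [ 0.05  0.01 -3.83]
```

View pics/e2.png

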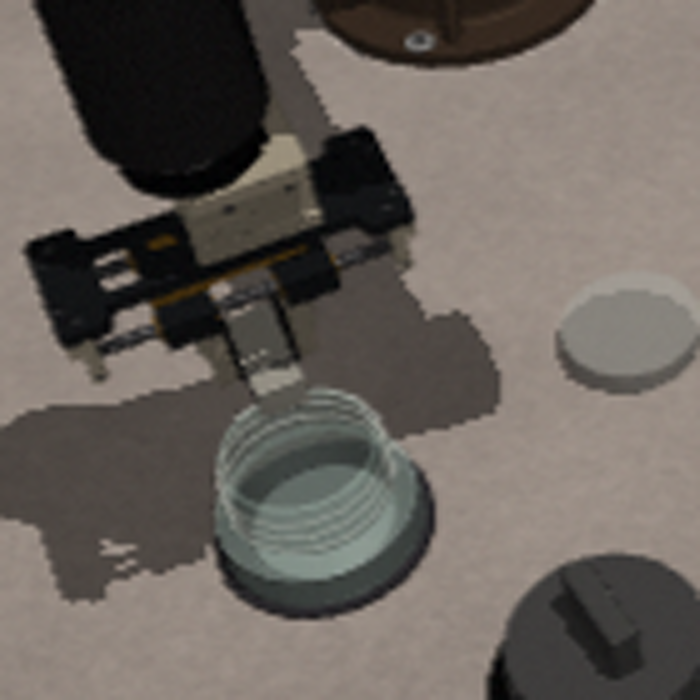

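```bash

python3 -m inch '.03 0 -.5 0 0 0;0 0 -.5 0 0 0;0 0 -.5 0 0 0;0 0 -.5 0 0 0;0 0 -.4 0 0 0;0 0 0 0 0 0'
python3 -c "from h import *;tell(.436,-.335,.018)"
python3 -m inch '0 0 -.4 0 0 0;0 0 -.4 0 0 0;0 0 -.4 0 0 0;0 0 -.23 0 0 0;0 0 0 0 0 0'
python3 -c "from h import *;tell(.436,-.335,.018)"

```

```text
t: 92.82
eef_pos: [0.4356, -0.3348, 0.06]
ee_rot: [-0.199, 1.569, 2.794]
force: [-0.2, -0.2, 0.3]
width: 0.0282
t 92.83 pos [ 0.4356 -0.3348  0.06  ] yaw_y -98.5 axis [-0.002  0.001 -1.   ] q [-0.3   0.29 -0.44 -0.   -0.84  1.72] F [-0.2 -0.2  0.3] M [-0.02 -0.03 -0.03] w 0.0282
  d units [ 0.01 -0.01 -1.4 ]
t: 93.45
eef_pos: [0.4359, -0.3349, 0.0176]
ee_rot: [-0.135, 1.569, 2.859]
force: [0.2, -0.2, -0.5]
width: 0.0274
t 93.45 pos [ 0.4359 -0.3349  0.0176] yaw_y -98.5 axis [-0.001  0.    -1.   ] q [-0.3   0.34 -0.48  0.   -0.75  1.72] F [ 0.2 -0.2 -0.5] M [-0.06 -0.01 -0.01] w 0.0274
  d units [ 0.   -0.    0.01]
```

Free of contact; lower 20 mm more, open a little, then withdraw.

```bash

python3 -m inch '0 0 -.3 0 0 0;0 0 -.3 0 0 0;0 0 -.1 0 0 0;0 0 0 0 0 0'
python3 -m inch '0 0 0 0 0 0;0 0 0 0 0 0;0 0 0 0 0 0;0 0 0 0 0 0' .42
python3 -c "from h import *;tell()"
python3 -m inch '0 0 .4 0 0 0;0 0 .7 0 0 0;0 0 .8 0 0 0;0 0 .8 0 0 0;0 0 .8 0 0 0;0 0 .8 0 0 0;0 0 .8 0 0 0;0 .8 .4 0 0 0;0 .8 0 0 0 0;0 .8 0 0 0 0;0 .8 0 0 0 0;0 .8 0 0 0 0'
python3 -m inch '0 .8 0 0 0 0;0 .8 0 0 0 0;0 0 0 0 0 0;0 0 0 0 0 0' 
python3 - <<'E'
from h import *
tell()
p=arm.grab_frame("scene");save(p,"f1.png",(70,110,370,320),2.6);P=cloud(p)
t=arm.grab_frame("top");Q=cloud(t);save(t,"f2.png",(140,110,440,300),2.6)
for c,p,P in(("s",p,P),("t",t,Q)):
    for n in("box1_mid","opener_grip","cap_grip","beaker","reagent","dish"):
        for r in arm.place_of(p,n)[:2]:
            u,v=np.array(r["position"])*[512,384];print(c,n,round(r["confidence"],2),np.round(world(p,u,v),3))
    for n,(x,y,z0,z1,s) in dict(handle=(.4728,.35,.035,.06,.08),bar=(.641,-.25,.07,.1,.08)).items():
        m=(abs(P[...,0]-x)<s)&(abs(P[...,1]-y)<s)&(P[...,2]>z0)&(P[...,2]<z1);q=P[m]
        if len(q)>10:print(c,n,len(q),np.round(q.mean(0),3),[np.round(k,1) for k in cv2.minAreaRect(q[:,:2].astype(np.float32)*1000)])
    m=(abs(P[...,0]-.436)<.035)&(abs(P[...,1]+.335)<.035)&(p["frame"].min(-1)>125);q=P[m]
    if len(q): print(c,"white in jar",len(q),np.round(np.median(q,0),3),[np.round(k,1) for k in cv2.minAreaRect(q[:,:2].astype(np.float32)*1000)])
E
```

```text
t: 93.95
eef_pos: [0.4361, -0.335, -0.003]
ee_rot: [-0.14, 1.57, 2.853]
force: [0.1, -0.5, -1.3]
width: 0.0277
t: 94.45
eef_pos: [0.4365, -0.3351, -0.0025]
ee_rot: [3.005, 1.57, -0.285]
force: [-0.2, 0.6, -0.2]
width: 0.0369
t 94.45 pos [ 0.4365 -0.3351 -0.0025] yaw_y -98.5 axis [ 0. -0. -1.] q [-0.3   0.37 -0.5  -0.   -0.7   1.72] F [-0.2  0.6 -0.2] M [-0.03 -0.02 -0.01] w 0.0369
t: 95.95
eef_pos: [0.4363, -0.2144, 0.1633]
ee_rot: [3.131, 1.57, -0.159]
force: [0.4, -0.2, -0.2]
width: 0.0366
t: 96.45
eef_pos: [0.4365, -0.1672, 0.1629]
ee_rot: [-3.122, 1.57, -0.128]
force: [0.1, -0.1, -0.6]
width: 0.0366
t 96.45 pos [ 0.4365 -0.1672  0.1629] yaw_y -98.5 axis [ 0.001 -0.    -1.   ] q [ 0.06  0.04 -0.48  0.   -1.05  1.37] F [ 0.1 -0.1 -0.6] M [-0.05  0.05 -0.03] w 0.0366
s box1_mid 0.46 [ 0.476 -0.347  0.076]
s opener_grip 0.19 [ 0.658 -0.248  0.081]
s beaker 0.93 [ 0.8   -0.093  0.042]
s beaker 0.4 [ 0.489  0.12  -0.002]
s reagent 0.94 [0.701 0.415 0.021]
s dish 0.84 [ 0.437 -0.123  0.017]
s handle 73 [0.472 0.345 0.042] [array([469.5, 345.2]), array([59.9, 22.1]), np.float64(3.7)]
s bar 146 [ 0.642 -0.253  0.081] [array([ 639.1, -251. ]), array([20.2, 65.6]), np.float64(88.1)]
s white in jar 29 [ 0.427 -0.334  0.031] [array([ 441.6, -342.4]), array([23.3, 73.4]), np.float64(65.0)]
t box1_mid 0.43 [ 0.487 -0.174  0.523]
t opener_grip 0.96 [0.475 0.372 0.003]
t opener_grip 0.27 [ 0.429 -0.091  0.02 ]
t cap_grip 0.88 [ 0.641 -0.242  0.079]
t cap_grip 0.57 [0.677 0.4   0.078]
t beaker 0.61 [ 0.771 -0.086  0.003]
t beaker 0.23 [0.683 0.067 0.073]
t reagent 0.63 [0.678 0.403 0.081]
t dish 0.71 [ 0.425 -0.102  0.02 ]
t handle 128 [0.474 0.346 0.044] [array([473.2, 346.7]), array([58.8, 18.5]), np.float64(9.0)]
t bar 152 [ 0.642 -0.25   0.082] [array([ 642. , -250.9]), array([17.3, 62.2]), np.float64(87.0)]
t white in jar 46 [ 0.451 -0.339  0.03 ] [array([ 454.8, -334.5]), array([26.5, 67.9]), np.float64(0.6)]
```

View pics/f1.png

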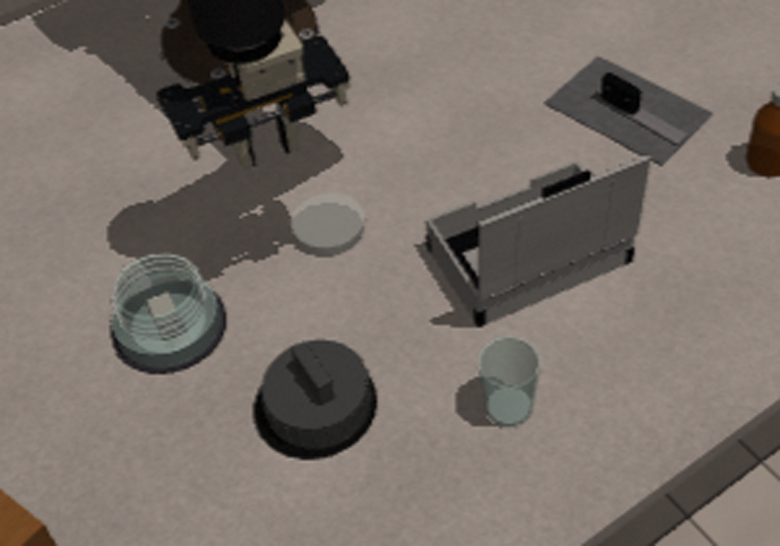

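View pics/f2.png

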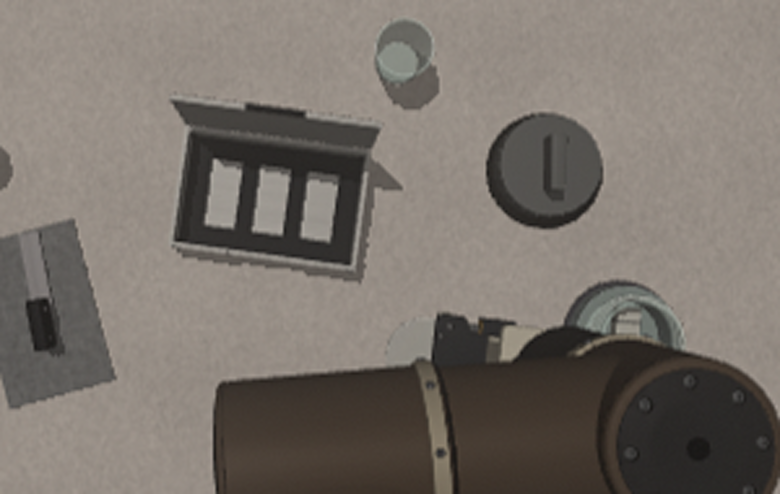

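The scene view shows the box in the jar (163,308), the cap on its pad (315,395), the cover upright and the opener on its mat (622,92). The top view shows all three pockets empty.

```bash
python3 -c "from station import arm;print(arm.job_done())"
```

```text
the job is handed in; nothing more can be done
None
```

The job is handed in at about 96 s of the 210 s allowed. I got no verdict back, but my last checks met every end condition.

**What I did**
- I unscrewed the cap about 784° in four grips; the forces I read stayed under about 9 N. I then stood it on the rubber pad.
- I levered the cover up with the opener's blade and put the opener back on its mat.
- I put box 1, the only slide box in the case, into the jar.

**Last checks (both cameras)**
- **Cap:** upright and within a few mm of the pad's centre, with its grip point about 64 mm above the bench.
- **Cover:** about 1.6 rad by depth fit, measured with the blade still behind it. It still looked upright in the final pictures.
- **Box:** inside the jar. The case's outer pockets read as floor height, and the middle one looked empty at the end.
- **Opener:** standing on its mat, with the handle about 15 mm from the mat's middle.
- **Glassware:** within about 15–20 mm of where it started. That is about the detector's spread, and I never went near it.
- **Robot:** clear of everything.

**What failed or disagreed**
- The reported tool height was about 29 mm lower than the real fingertips. My first grip therefore closed on top of the cap's bar and pressed it with about 10 N. I corrected for this offset from then on.
- In the last pictures the networks' positions for box 1, and some for the opener and cap, were unreliable. I relied on depth and the pictures for those.

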